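Load a tip-facing machine, hang its lift-off guard door, bolt it and start

ROBOT

A 7-joint arm with a two-finger parallel gripper is mounted at the origin on a cart in front of the work surface, level with it; the furniture and walls round the work are solid. World frame = base frame: x ahead of the robot, y to its left, z up, the work surface at z = 0. Lengths are in m, angles in degrees, forces in N, time in s.
With the tool pointing down it reaches from about 0.425 to 0.875 m from the base axis. Payload 4.7 kg.
Tool frame: the origin (TCP) lies at the very end of the fingers, on their centre line; the grasp point (between the pads) lies 19 mm behind it; z points along the fingers, y is the line along which they close (so a half turn about z gives the same grasp; the last joint's range is limited). The gripper opens to 87 mm and grips with 3 to 60 N. Pads are 19 mm wide; open, the fingers measure 117 mm over their backs; the gripper's body (75 mm by 190 mm) begins 51 mm behind the grasp point.
Start: joints at [70.594, 18.392, -4.016, 83.108, 1.295, 78.541, -3.26], TCP at [0.225, -0.61, 0.223] pointing down, gripper open.
Joint ranges: [-163.93, 163.93], [-17.29, 119.83], [-79.2, 71.16], [3.27, 140.29], [-89.18, 269.18], [5.43, 117.66], [-154.24, 154.24]. Speed limits (degrees/s): [147.25, 147.25, 180, 180, 180, 180, 180].

INTERFACE

Orientations are given as [roll, pitch, yaw] about the fixed x, y, z axes, in that order (R = Rz(yaw) Ry(pitch) Rx(roll)).
In Python, from cell import telemetry, cams, env gives the robot as it stands.
- The arm moves only by the tool arm_command, never from a script. Its argument "series" is text: rows parted by semicolons, each of 5 numbers parted by spaces: the shift along the tool's x, y, z in mm, then the turn about the tool's z in rad, then the closure in counts, from 0 (fully open) to 255 (shut). A call has 1 to 20 rows; each row shifts and turns the commanded pose from where the row before left it, along the tool's axes as they then stand; what a row does not reach is not made up. A row lasts 1/12 s, in which the tool goes at most 41.7 mm and 7.16 degrees, less where a joint would pass 70% of its speed; a pose out of reach is approached as far as the arm can. A call is refused whole if a number of a shift passes 41.7 or a number of a turn 0.125, either way. A call with a gripper value outside its range is refused whole. The fingers move at their own pace and stop on an object; "squeeze" is the grip in N (left out, the last holds). Time passes only in rows, so rows that do not move let the fingers close. It gives the time, the measured TCP pose, the force, the opening and the grip force at its end, in the units of the state.
- telemetry.get_obs(): the state, without advancing time (a new reading comes with each control period).
- cams.read_camera(name): name is "side" or "top"; returns the picture (420x560x3 uint8, blue, green, red); there is no depth.
- cams.calibration(name): a dict with "K" (3x3 intrinsics, pixels), "origin" and "rotation" of the camera in the world. Camera axes: x right, y down, z forward; pixel columns grow to the right and rows downward; lengths in m; the calibration is good to about 2 mm. A picture is of the moment at which its call begins. calibration takes no time and is no camera call.
- env.sign_off(): hands the job in; it is judged then, once.
The state is a dict: "time_s": time; "qpos": joint angles; "joint_velocities": joint speeds; "effort": joint torques, N m; "tool_pos": TCP position; "tool_rot": TCP orientation; "force": force on the tool from outside, world axes, zero at the start; "wrist_torque": the same for the moment, N m; "grip_width": finger opening in m; "grasp_force": force on a finger pad.
Only numpy, scipy, OpenCV 4.12 (cv2) and the standard library are available. Lean on these libraries where they do the work, as an engineer would, in place of code of your own. Each camera call takes 0.05 s, during which the arm holds its last target. There are 200 camera calls.

TASK

Get the green tip-facing machine going: stand the loose copper electrode tip in the machine's collet, point up, then lift the yellow guard door out of its wooden stand and, with the door standing open, lower both its knuckles all the way onto the machine's two hinge pins. Swing the door shut against its stop, slide the bolt with the red knob fully across it, and only then press the green start button all the way down and let it go. Leave the other things on the bench where they lie.

Things in the scene. Friction and masses are not known exactly. Their poses are not given: they have to be found in the camera images.
- tip_center (a point): Copper electrode tip, standing loose on the bench on its shank: this point is its centre, 13 mm above its flat foot. 26 mm tall; foot 16 mm across, widest 20 mm from 12.5 to 17 mm above the foot, above that a cone up to a blunt 6 mm point. Its z axis points up through the point.
- collet_seat (a point): Centre of the floor of the round nest in the machine's upright steel collet. The nest is 7 mm deep and 21 mm wide; the collet is 36 mm across at its rim and the rim is the highest thing within 60 mm (motor and tool slide end below it). Of the two door posts at the machine's front the left ends 96 mm, the right 62 mm above this point.
- door_handle (a point): Centre of the grip bar of the loose guard door's black D-handle, half-way along the door's top rail: 12 mm thick across the door (y axis), 14 mm high, 54 mm of free length along the door (x axis), 25 mm clear above the rail. x axis: from the hinge to the free edge; z up. The hinge axis through both knuckles lies 82 mm to -x of this point, the free edge 68 mm to +x, the door's lower edge 162 mm below.
- knuckle_low (a point): Centre of the lower end of the door's lower knuckle, an upright steel tube on its hinge edge: 18 mm outside, 11 mm bore, 20 mm long; 150 mm below the handle point and 82 mm to -x of it in the door's frame.
- door_stand: Wooden stand fixed to the bench, 128 x 70 mm, where the guard door (yellow frame with a clear panel, 136 mm wide, 12 mm thick, 130 mm high, 0.36 kg, balanced under its handle) stands upright at the start, 42 mm deep in slots 15 mm wide, its knuckles away from the robot; it lifts straight up. Origin at the centre of its underside.
- tip_machine: Green bench machine fixed to the bench, with a grey control box at its left. Origin on the bench under its base; x to its back, y to its left as seen from the robot, z up. Its front, with the two door posts, faces the robot. A tall spot welder crowds the left end of the bench.
- knuckle_high (a point): The same point of the upper knuckle, 90 mm above the lower one (60 mm below the handle point).
- pin_low (a point): Foot (shoulder) of the lower upright hinge pin on the machine's right front post: here the knuckle's lower end rests when fully down. The pin is 9 mm thick and rises 20 mm above this point, its top 7 mm tapered to a 2.4 mm end. Axes as the machine's.
- pin_high (a point): Foot of the upper hinge pin, 90 mm straight above the lower one, of the same shape. The post, 18 mm wide, stands behind the pins (machine's +x), its front face 19 mm from their axis, and ends 7 mm above this point. The hung door swings freely from shut (its x axis along the machine's +y) through square open (its x axis along the machine's -x, towards the robot) and beyond; it stays where it is left.
- door_edge (a point): Middle of the height of the door's free edge.
- door_stop (a point): On the machine's left front post: where the door's free-edge point lies when the door is shut against its stop (a hung door may sag 4 mm there). A small hood 9 mm over the shut door's corner keeps a shut door from lifting off, so the door can be lowered onto the pins only while it stands open.
- bolt_knob (a point): Centre of the upright red knob of the bolt on the left front post, 14 mm thick, from 26 mm below to 18 mm above this point. Knob and bolt slide along the machine's -y (to the right, across the front of the shut door). Nothing stands on its left side, level with it.
- guard_bolt (a joint): Slide of the bolt, m: 0 drawn back, 0.026 fully across the shut door; about 2 N of friction, stays where it is left.
- start_button_top (a point): Centre of the top face of the round green start button (26 mm across) on the flat top of the grey control box at the machine's left; pressed straight down.
- start_button (a joint): Travel of the start button, m: 0 up, 0.006 fully down (5 N); springs back.
- hex_key: Bystander lying on the bench: black L-shaped hex key, 105 mm long. To be left alone.
- red_pliers: Bystander lying on the bench: long-nose pliers with red sleeves, 186 mm long. To be left alone.
- spanner: Bystander lying on the bench: steel combination spanner, 150 mm long. To be left alone.
- file: Bystander lying on the bench: flat file with a green handle, 243 mm long. To be left alone.
- calliper_rule: Bystander lying on the bench: steel vernier calliper, 264 mm long. To be left alone.
- red_pen: Bystander lying on the bench: white marker pen with a red cap, 135 mm long. To be left alone.

How it is judged (in metres and radians):
On the way, in this order (a step that is already met when the one before it is completed fails the run):
1. the electrode tip stands point up in the collet's nest (horizontal distance between tip_center and collet_seat below 0.004 m and z of tip_center in the frame of collet_seat between 0.009 and 0.017 m and angle between tip_center's own z axis and vertical below 0.15 rad), for 0.3 s.
2. both knuckles are fully down on their pins, the door standing open (its edge over 30 mm from its shut place) (horizontal distance between knuckle_low and pin_low below 0.004 m and z of knuckle_low in the frame of pin_low between -0.005 and 0.005 m and horizontal distance between knuckle_high and pin_high below 0.004 m and z of knuckle_high in the frame of pin_high between -0.005 and 0.005 m and horizontal distance between door_edge and door_stop above 0.03 m), for 0.3 s.
3. the hung door is shut against its stop (horizontal distance between knuckle_low and pin_low below 0.004 m and z of knuckle_low in the frame of pin_low between -0.005 and 0.005 m and horizontal distance between knuckle_high and pin_high below 0.004 m and z of knuckle_high in the frame of pin_high between -0.005 and 0.005 m and horizontal distance between door_edge and door_stop below 0.009 m), for 0.2 s.
4. the bolt is across the shut door (horizontal distance between door_edge and door_stop below 0.009 m and value of joint guard_bolt above 0.02 m), for 0.2 s.
5. the start button is pressed down (all of step 4 and value of joint start_button above 0.004 m), for 0.05 s.
At the end, for the whole second after the job is handed in: Tip in the nest (4 mm of its axis, foot within 4 mm of the floor, lean under 0.15 rad); each knuckle within 4 mm of its pin's axis and 5 mm of its foot; door edge within 9 mm of its shut place; bolt over 20 mm across; button up again (under 2 mm down) (all of step 1 and all of step 4 and horizontal distance between knuckle_low and pin_low below 0.004 m and z of knuckle_low in the frame of pin_low between -0.005 and 0.005 m and horizontal distance between knuckle_high and pin_high below 0.004 m and z of knuckle_high in the frame of pin_high between -0.005 and 0.005 m and value of joint start_button below 0.002 m); the robot touches nothing.
It fails at once if the start button is pressed (over 3 mm) while the bolt is not across (under 18 mm) (value of joint start_button above 0.003 m and value of joint guard_bolt below 0.018 m).
It fails at once if a bystander is moved more than 30 mm (distance of any of hex_key, red_pliers, spanner, file, calliper_rule, red_pen from where it was at the start of the episode above 0.03 m).
It also fails if it takes over 72 s, if anything falls off the work surface, if the arm or the gripper's body presses on something with over 40 N, if the wrist force passes 120 N, or if a joint passes its speed limit or range.

## Working session

There is one attempt and no reset: what is moved stays moved. The work goes in short steps, Python scripts to look and compute and a tool call to move; the robot and the scene stay as the last step left them, time stands still between calls to the robot, and variables do not carry over. Pictures are saved under pics/ and viewed, at most 10 in all, crops included, and the job is handed in when it is done.

Besides the shell and the picture viewer there is one more tool, called after ">>>" by a JSON object that holds its "method" and its "body". arm_command: Moves the arm, as the interface text tells. Its arguments: {"type":"object","properties":{"series":{"type":"string"},"squeeze":{"type":"number"}},"required":["series"]}

```bash
ls; mkdir -p pics; python3 - <<'E'
from cell import telemetry,cams
import cv2,numpy as np
for n in("side","top"):
    im=cams.read_camera(n);cv2.imwrite(f"pics/{n}0.png",im)
    c=cams.calibration(n);print(n,np.round(c["K"],1).tolist(),np.round(c["origin"],4).tolist(),np.round(c["rotation"],4).tolist())
o=telemetry.get_obs();print(o)
E
```

```text
pics
side [[443.3, 0.0, 289.8], [0.0, 443.3, 208.2], [0.0, 0.0, 1.0]] [0.4089, -1.1874, 0.7811] [-120.2418, 1.0751, -7.9777]
top [[494.4, 0.0, 284.4], [0.0, 494.4, 212.1], [0.0, 0.0, 1.0]] [0.2341, -0.0219, 1.3143] [-164.6345, -0.4152, -100.5267]
{'time_s': 0.1, 'qpos': array([70.59549527, 18.43454111, -4.01587488, 83.16716324,  1.29549506,
       78.53951456, -3.26054649]), 'joint_velocities': array([ 0.1056813 , -0.11468014, -0.04584298, -0.1163701 , -0.04200708,
       -0.09728421,  0.01030411]), 'effort': array([-7.98824976e-05, -4.92573059e+01, -4.05669389e-01, -3.13399994e+01,
       -6.40120707e-02,  3.94974905e-02,  7.55257292e-05]), 'tool_pos': array([ 0.2243643 , -0.60953777,  0.22158056]), 'tool_rot': array([-1.79904039e+02,  5.72637906e-03,  2.02139656e+01]), 'force': array([ 0.50293312,  0.22334446, -0.4066971 ]), 'wrist_torque': array([-0.02850594, -0.00304305, -0.01662844]), 'grasp_force': 0.0, 'grip_width': 0.08702933641919204}
```

View pics/side0.png

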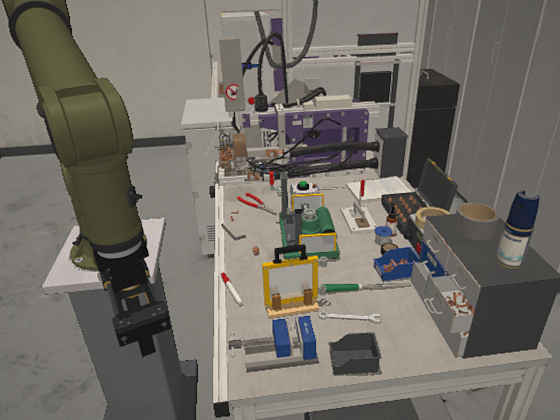

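View pics/top0.png

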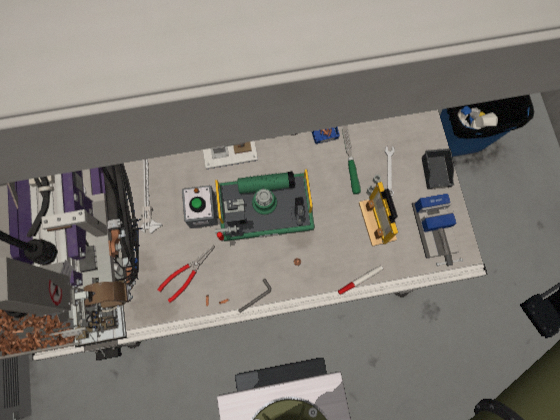

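The side view shows the door in its stand at (290,285), the tip at (255,250) and the machine at (308,225). In the top view the tip is at (297,262), the machine at (265,205), the button at (198,203) and the door at (383,212).

```bash
python3 - <<'E'
import cv2
a=cv2.imread("pics/top0.png")[150:290,170:420];cv2.imwrite("pics/tc.png",cv2.resize(a,None,fx=3.2,fy=3.2,interpolation=cv2.INTER_CUBIC))
a=cv2.imread("pics/side0.png")[165:325,215:355];cv2.imwrite("pics/sc.png",cv2.resize(a,None,fx=3.75,fy=3.75,interpolation=cv2.INTER_CUBIC))
E
```

```text
(no output)
```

View pics/tc.png

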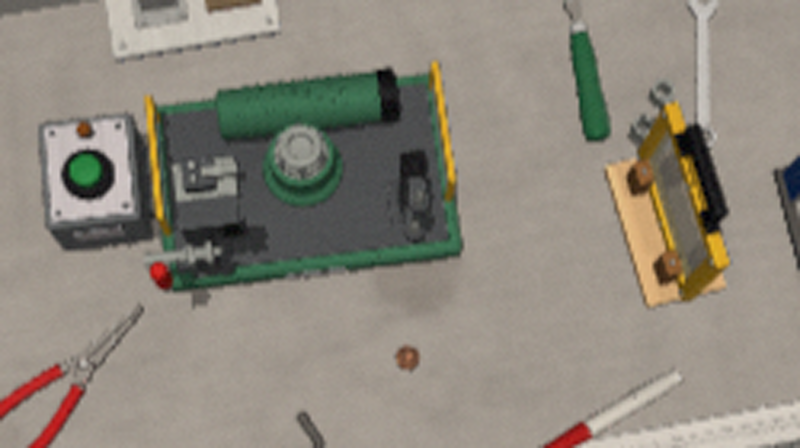

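View pics/sc.png

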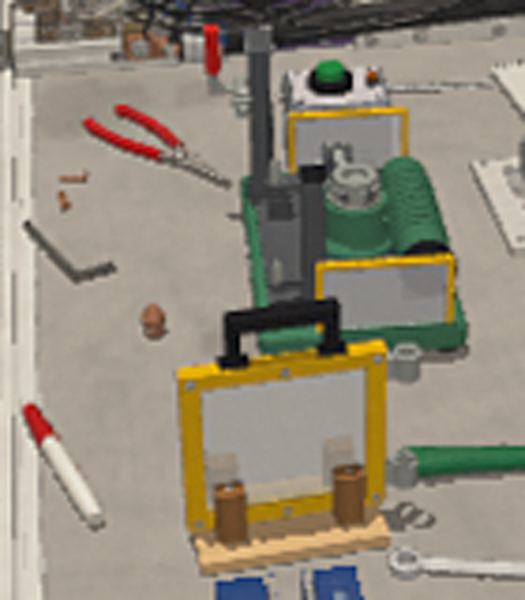

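The crops show the tip (top 297,261.5; side 256,250), the collet, the knob, the handle bar and both posts. Now I'll triangulate them.

```bash
cat > h.py <<'E'
from cell import telemetry,cams,env
import cv2,numpy as np
from scipy.spatial.transform import Rotation as R
C={}
for n in("side","top"):
    c=cams.calibration(n);C[n]=(np.array(c["K"]),np.array(c["origin"]),R.from_euler("xyz",c["rotation"],degrees=True).as_matrix())
def ray(n,u,v):
    K,o,r=C[n];d=r@np.linalg.solve(K,[u,v,1]);return o,d/np.linalg.norm(d)
def plane(n,u,v,z):
    o,d=ray(n,u,v);return o+d*(z-o[2])/d[2]
def tri(t,s):
    a,d=ray("top",*t);b,e=ray("side",*s)
    k=np.linalg.lstsq(np.c_[d,-e],b-a,rcond=None)[0];p=a+k[0]*d;q=b+k[1]*e
    return (p+q)/2,np.linalg.norm(p-q)
def proj(n,p):
    K,o,r=C[n];x=K@(r.T@(np.asarray(p)-o));return x[:2]/x[2]
tc=lambda u,v:(170+(u+.5)/3.2-.5,150+(v+.5)/3.2-.5)
sc=lambda u,v:(215+(u+.5)/3.75-.5,165+(v+.5)/3.75-.5)
E
python3 - <<'E'
from h import *
np.set_printoptions(precision=4,suppress=True)
for n,t,s in [("tip",(407,357),(153,321)),("button",(90,165),(331,68)),("rim",(302,146),(356,174)),("knobtop",(160,266),(212,27)),
 ("hA",(686,130),(335,307)),("hB",(716,224),(230,320)),("Rposttop",(412,160),(313,170)),("doorfarcorner",(674,106),(385,345)),("doornearcorner",(724,262),(180,370)),("knuck",(661,92),(406,350)),("panelRtopback",(436,65),(452,256)),("panelRtopfront",(450,192),(318,266)),("baseRF",(460,246),(262,342)),("baseRB",(452,185),(466,325)),("panelLback",(151,98),(408,110)),("panelLfront",(163,225),(290,114))]:
    p,e=tri(tc(*t),sc(*s));print(n,p,round(e,4))
E
```

```text
tip [ 0.4438 -0.1045  0.0108] 0.0025
button [0.625  0.1203 0.1072] 0.003
rim [ 0.6156 -0.0483  0.0958] 0.0006
knobtop [0.5158 0.0719 0.1795] 0.0024
hA [ 0.551  -0.3354  0.1722] 0.0007
hB [ 0.4795 -0.3401  0.1724] 0.0077
Rposttop [ 0.5702 -0.1282  0.1512] 0.0029
doorfarcorner [ 0.5817 -0.3394  0.1412] 0.0015
doornearcorner [ 0.4506 -0.347   0.1437] 0.0017
knuck [ 0.5971 -0.3345  0.1319] 0.0005
panelRtopback [ 0.6669 -0.1689  0.0892] 0.0013
panelRtopfront [ 0.5632 -0.1594  0.0843] 0.008
baseRF [ 0.5246 -0.1651  0.025 ] 0.0047
baseRB [ 0.6323 -0.1741  0.0174] 0.0964
panelLback [0.6817 0.0659 0.0873] 0.0019
panelLfront [0.576  0.0722 0.089 ] 0.0069
```

```bash
python3 - <<'E'
from h import *
np.set_printoptions(precision=4,suppress=True)
T=cv2.imread("pics/top0.png");S=cv2.imread("pics/side0.png")
def cen(im,x0,y0,x1,y1,f):
    h=cv2.cvtColor(im[y0:y1,x0:x1],cv2.COLOR_BGR2HSV).astype(int);m=f(h[...,0],h[...,1],h[...,2]).astype(np.uint8)
    n,l,st,c=cv2.connectedComponentsWithStats(m);k=1+st[1:,4].argmax();print(st[k]+[x0,y0,0,0,0]);return c[k]+[x0,y0]
cop=lambda h,s,v:((h<14)|(h>172))&(s>75)
a=cen(T,288,252,308,272,cop);b=cen(S,247,240,264,260,cop);print("tip",a,b,tri(a,b),plane("top",*a,.013),plane("side",*b,.013))
gr=lambda h,s,v:(h>45)&(h<80)&(s>120)&(v>60)
a=cen(T,190,195,206,212,gr);b=cen(S,296,178,312,192,gr);print("btn",a,b,tri(a,b))
rd=lambda h,s,v:((h<8)|(h>172))&(s>150)
a=cen(T,214,228,228,242,rd);b=cen(S,264,168,278,192,rd);print("knob",a,b,tri(a,b))
print("seat proj",proj("top",[.6156,-.0483,.096]),proj("side",[.6156,-.0483,.096]))
A=cv2.resize(T[185:235,215:315],None,fx=7.9,fy=7.9,interpolation=cv2.INTER_CUBIC)[:, :790]
A[:,398:]=A[:,398:]
s1=cv2.resize(S[165:235,275:325],None,fx=8,fy=8,interpolation=cv2.INTER_CUBIC)
t1=cv2.resize(T[190:235,285:315],None,fx=12,fy=12,interpolation=cv2.INTER_CUBIC)
can=np.zeros((600,800,3),np.uint8);can[:560,:400]=s1;can[:540,420:780]=t1;cv2.imwrite("pics/posts.png",can)
E
```

```text
[294 258   7   7  40]
[253 246   6   9  42]
tip [296.975 261.325] [255.5952 250.0952] (array([ 0.4439, -0.1048,  0.0113]), np.float64(0.00158793164656714)) [ 0.4444 -0.1046  0.013 ] [ 0.443  -0.1073  0.013 ]
[192 198  10  10  82]
[299 181   8   6  37]
btn [196.3171 202.5976] [302.5405 183.7568] (array([0.6243, 0.1253, 0.101 ]), np.float64(0.0025351460826016424))
[217 232   7   8  39]
[269 171   5  14  45]
knob [219.7949 235.5385] [271.0444 177.5111] (array([0.5146, 0.0743, 0.1585]), np.float64(0.001833509081566723))
seat proj [264.0074 195.1569] [309.4548 211.0183]
```

View pics/posts.png

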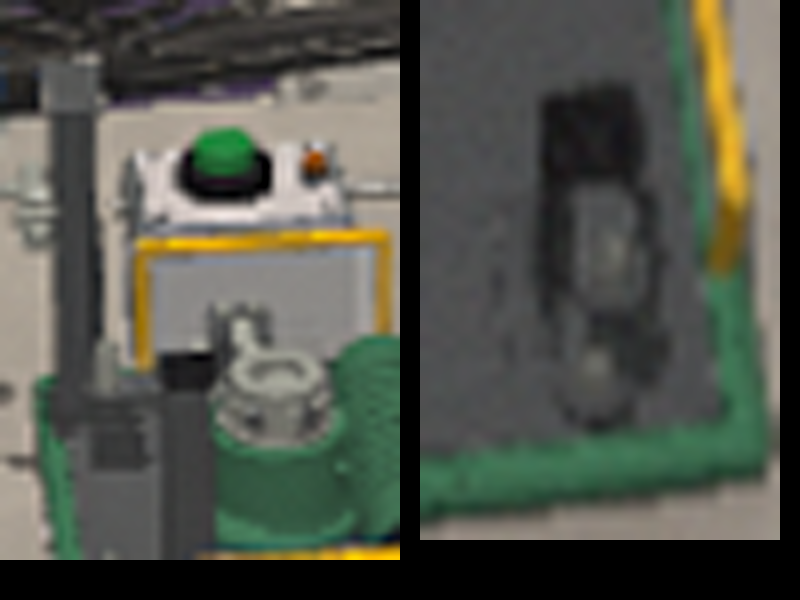

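Composite: left half is the side view. The right post's black top is at (190,370) and the upper pin at (107,365) beside it. In the top view on the right the post top is at (592,130), the upper pin about (605,250) and the lower about (600,365).

```bash
python3 - <<'E'
from h import *
np.set_printoptions(precision=4,suppress=True)
t=lambda u,v:(285+(u-420+.5)/12-.5,190+(v+.5)/12-.5)
s=lambda u,v:(275+(u+.5)/8-.5,165+(v+.5)/8-.5)
print("post",tri(t(592,130),s(190,368)),"front face",plane("top",*t(592,178),.151))
print("pinhi",tri(t(607,245),s(107,350)),plane("top",*t(607,245),.162),plane("side",*s(107,350),.162))
print("pinlo",plane("top",*t(600,362),.072))
print("Lpost top side",s(72,65),plane("side",*s(72,65),.185))
for z in(.0,.02):
  a=plane("top",*tc(175,285),z);b=plane("top",*tc(455,250),z);d=a-b;print("base front yaw",np.degrees(np.arctan2(-d[0],d[1])),a,b)
o=plane("top",*tc(161,265),.18);print(o)
E
```

```text
post (array([ 0.5697, -0.1292,  0.1495]), np.float64(0.0009410242151131512)) front face [ 0.5597 -0.1271  0.151 ]
pinhi (array([ 0.5417, -0.1267,  0.1585]), np.float64(0.002788113315339759)) [ 0.5422 -0.1264  0.162 ] [ 0.5395 -0.1334  0.162 ]
pinlo [ 0.5407 -0.128   0.072 ]
Lpost top side (283.5625, 172.6875) [0.5509 0.0469 0.185 ]
base front yaw -3.1221834670760718 [0.5431 0.0768 0.    ] [ 0.5301 -0.1629  0.    ]
base front yaw -3.1221834670760624 [0.5384 0.0753 0.02  ] [ 0.5256 -0.1608  0.02  ]
[0.5175 0.0711 0.18  ]
```

>>> {"method": "arm_command", "body": {"series": "0 0 0 0.117 130;0 0 0 0.117 130;0 0 0 0.117 130", "squeeze": 15}}

```text
time_s: 0.35
tool_pos: [0.2244, -0.6097, 0.2219]
tool_rot: [-179.9, 0.0, -0.2]
force: [0.0, -0.5, 0.6]
grip_width: 0.0746
grasp_force: 0.0
```

>>> {"method": "arm_command", "body": {"series": "13.7 -31.5 0 0 130;13.7 -31.5 0 0 130;13.7 -31.5 0 0 130;13.7 -31.5 0 0 130;13.7 -31.5 0 0 130;13.7 -31.5 0 0 130;13.7 -31.5 0 0 130;13.7 -31.5 0 0 130;13.7 -31.5 0 0 130;13.7 -31.5 0 0 130;13.7 -31.5 0 0 130;13.7 -31.5 0 0 130;13.7 -31.5 0 0 130;13.7 -31.5 0 0 130;13.7 -31.5 0 0 130;13.7 -31.5 0 0 130;0 0 35 0 130;0 0 35 0 130;0 0 35 0 130;0 0 30 0 130"}}

```text
time_s: 2.02
tool_pos: [0.4419, -0.1051, 0.0854]
tool_rot: [180.0, 0.1, 0.1]
force: [0.1, -0.8, -0.4]
grip_width: 0.0426
grasp_force: 0.0
```

>>> {"method": "arm_command", "body": {"series": "2 0 30 0 130;0 0 25 0 130;0 0 15 0 130;0 0 5.5 0 130;0 0 0 0 130;0 0 0 0 130"}}

```text
time_s: 2.52
tool_pos: [0.4452, -0.1056, 0.0125]
tool_rot: [180.0, -0.0, 0.1]
force: [0.7, -0.6, 0.9]
grip_width: 0.0423
grasp_force: 0.0
```

```bash
python3 - <<'E'
from h import *
print(telemetry.get_obs()["tool_pos"])
T=cams.read_camera("top");S=cams.read_camera("side")
can=np.zeros((480,800,3),np.uint8)
can[:,:400]=cv2.resize(T[230:278,277:317],None,fx=10,fy=10,interpolation=cv2.INTER_CUBIC)
can[:,400:]=cv2.resize(S[220:268,235:275],None,fx=10,fy=10,interpolation=cv2.INTER_CUBIC)
cv2.imwrite("pics/g1.png",can)
p=telemetry.get_obs()["tool_pos"];print(proj("top",p),proj("side",p))
E
```

```text
[ 0.4452071  -0.10562364  0.01248483]
[297.36119701 260.63583031] [256.55480632 249.64406844]
```

View pics/g1.png

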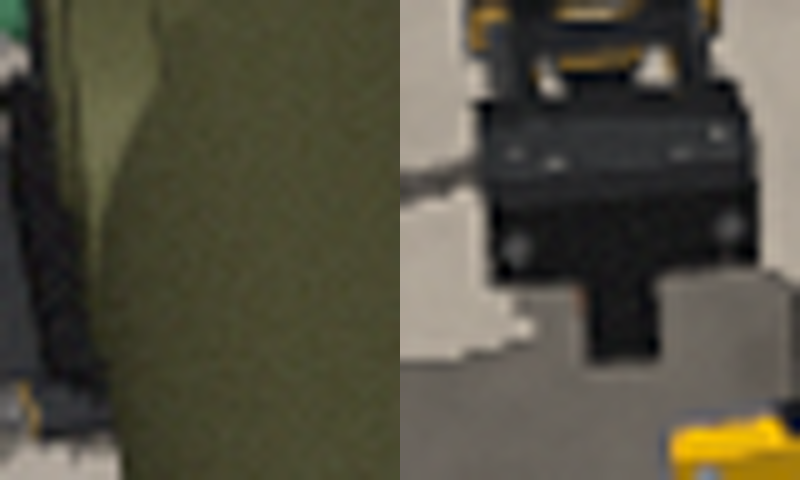

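The top view is blocked by the arm. The side view shows the near finger at about (257,252), with the copper tip 1–2 mm left of its centre, so I'll nudge and grip.

>>> {"method": "arm_command", "body": {"series": "-1 0 2 0 130;0 0 0 0 200;0 0 0 0 200;0 0 0 0 200;0 0 0 0 200;0 0 0 0 200;0 0 0 0 200", "squeeze": 15}}

```text
time_s: 3.2
tool_pos: [0.4439, -0.1055, 0.0101]
tool_rot: [-180.0, -0.0, 0.1]
force: [-0.5, 0.7, 1.4]
grip_width: 0.0199
grasp_force: 0.2
```

>>> {"method": "arm_command", "body": {"series": "0 0 0 0 255;0 0 0 0 255;0 0 -20 0 255;0 0 -40 0 255;0 0 -40 0 255;0 0 -25 0 255;0 0 0 0 255"}}

```text
time_s: 3.78
tool_pos: [0.4478, -0.1067, 0.1407]
tool_rot: [179.8, -0.6, 0.1]
force: [2.4, -0.2, -1.0]
grip_width: 0.018
grasp_force: 15.0
```

```bash
python3 - <<'E'
from h import *
np.set_printoptions(precision=4,suppress=True)
T=cv2.imread("pics/top0.png");S=cv2.imread("pics/side0.png")
P=[]
for im,x0,y0,x1,y1,th in((T,252,180,278,212,110),(S,300,203,320,222,120)):
    c=im[y0:y1,x0:x1];h=cv2.cvtColor(c,cv2.COLOR_BGR2HSV)
    m=((h[...,1]<60)&(h[...,2]>th)).astype(np.uint8);n,l,st,ce=cv2.connectedComponentsWithStats(m);k=1+st[1:,4].argmax()
    ct=max(cv2.findContours((l==k).astype(np.uint8),0,1)[0],key=cv2.contourArea)
    e=cv2.fitEllipse(cv2.convexHull(ct));print(st[k]+[x0,y0,0,0,0],e)
    for r in (l==k).astype(int): print("".join(".#"[v] for v in r))
for z in(.096,):
    p=np.array([.6156,-.049,z])
    for n in C:
        q=np.array([proj(n,p+.018*np.array([np.cos(a),np.sin(a),0])) for a in np.linspace(0,6.28,60)]);print(n,q.min(0),q.max(0))
E
```

```text
[256 189  17  17 183] ((11.722752571105957, 17.259328842163086), (16.30130958557129, 17.227447509765625), 163.05384826660156)
..........................
..........................
..........................
..........................
..........................
..........................
..........................
..........................
..........................
.........#####............
.......##########.........
......###########.........
.....####.########........
.....###.#########........
.....###.######.####......
....################......
....################......
....##############.##.....
....##############..#.....
....#.###########.........
....#..##########.........
.......########.#.........
.......#####..###.........
.......####...#.###.......
.......#..#.....##........
........####...#..........
..........................
..........................
..........................
..........................
..........................
..........................
[304 203  16  12 127] ((11.083245277404785, 4.557755470275879), (11.81396770477295, 17.683361053466797), 67.5625991821289)
........############
.........###########
....###..###########
....###..###########
....###..###########
.....###.#########..
.....############...
....###.....###.....
....##...###.###....
....###########.....
.....#########......
........####........
....................
....................
....................
....................
....................
....................
....................
side [303.5526 208.1425] [315.4432 214.1944]
top [257.2941 188.473 ] [271.2489 201.7996]
```

```bash
python3 - <<'E'
from h import *
S=cams.read_camera("side");T=cams.read_camera("top")
o=telemetry.get_obs();p=o["tool_pos"];print(p,o["tool_rot"],o["grip_width"])
q=proj("side",p);print(q,proj("top",p));x,y=int(q[0]),int(q[1])
can=np.zeros((400,800,3),np.uint8)
can[:,:400]=cv2.resize(S[y-20:y+20,x-20:x+20],None,fx=10,fy=10,interpolation=cv2.INTER_CUBIC)
q=proj("top",p);u,v=int(q[0]),int(q[1])
can[:,400:]=cv2.resize(T[v-20:v+20,u-20:u+20],None,fx=10,fy=10,interpolation=cv2.INTER_CUBIC)
cv2.imwrite("pics/g2.png",can);print(x,y,u,v)
h=cv2.cvtColor(S[y-20:y+20,x-20:x+20],cv2.COLOR_BGR2HSV).astype(int)
m=((h[...,0]<14)|(h[...,0]>172))&(h[...,1]>75)
yy,xx=np.nonzero(m);print(len(yy),sorted(zip(yy+y-20,xx+x-20)))
E
```

```text
[ 0.4443259  -0.10603261  0.13577212] [ 1.79915560e+02 -9.99153394e-02  8.87027812e-02] 0.018421726729903807
[253.52109809 214.40320164] [299.18113705 252.68263904]
253 214 299 252
28 [(np.int64(196), np.int64(238)), (np.int64(196), np.int64(239)), (np.int64(197), np.int64(237)), (np.int64(197), np.int64(238)), (np.int64(197), np.int64(239)), (np.int64(197), np.int64(240)), (np.int64(198), np.int64(237)), (np.int64(198), np.int64(238)), (np.int64(198), np.int64(239)), (np.int64(198), np.int64(240)), (np.int64(199), np.int64(238)), (np.int64(199), np.int64(239)), (np.int64(199), np.int64(240)), (np.int64(200), np.int64(239)), (np.int64(200), np.int64(240)), (np.int64(212), np.int64(233)), (np.int64(212), np.int64(234)), (np.int64(212), np.int64(235)), (np.int64(212), np.int64(236)), (np.int64(212), np.int64(237)), (np.int64(216), np.int64(253)), (np.int64(216), np.int64(254)), (np.int64(216), np.int64(255)), (np.int64(216), np.int64(256)), (np.int64(217), np.int64(254)), (np.int64(217), np.int64(255)), (np.int64(217), np.int64(256)), (np.int64(219), np.int64(233))]
```

View pics/g2.png

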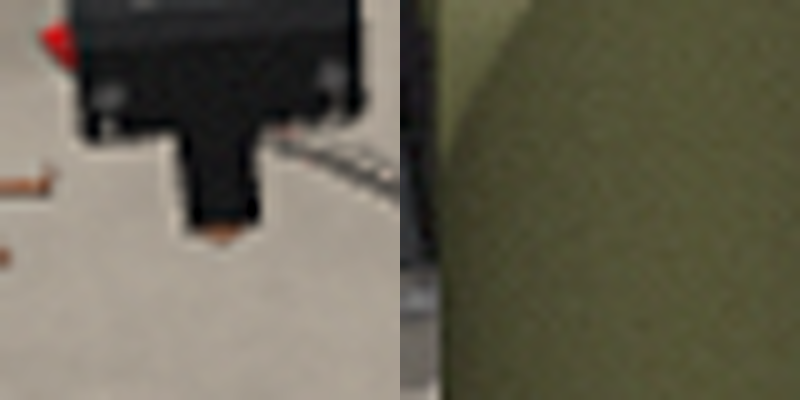

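```bash
python3 - <<'E'
from h import *
p=np.array([.4443,-.106,.1358])
for n,d in(("footfront",(0,-.008,-.0101)),("footL",(-.008,0,-.0101)),("footR",(.008,0,-.0101)),("fingerbot_in",(0,-.010,0)),("fingerbot_out",(0,-.020,0)),("finger_out25",(0,-.025,0))):
    print(n,proj("side",p+np.array(d)))
o=telemetry.get_obs();print(o["grip_width"],o["grasp_force"],o["force"])
E
```

```text
footfront [253.9188659  218.88765991]
footL [250.91082605 217.68133303]
footR [256.53280081 217.18480649]
fingerbot_in [253.75429357 216.19717419]
fingerbot_out [254.00138153 218.02964728]
finger_out25 [254.12621228 218.95542683]
0.018421726729903807 15.000014976048988 [-1.70414886 -0.009269   -0.51417665]
```

>>> {"method": "arm_command", "body": {"series": "0 -29 -10 0 255;0 -29 -10 0 255;24.5 0 0 0 255;24.5 0 0 0 255;24.5 0 0 0 255;24.5 0 0 0 255;24.5 0 0 0 255;24.5 0 0 0 255;24.5 0 0 0 255;0 0 0 0 255;0 0 0 0 255;0 0 0 0 255"}}

```text
time_s: 4.88
tool_pos: [0.6136, -0.0469, 0.153]
tool_rot: [-180.0, 0.2, 0.1]
force: [-0.1, -0.4, -0.4]
grip_width: 0.0184
grasp_force: 15.0
```

```bash
python3 - <<'E'
from h import *
S=cams.read_camera("side");cams.read_camera("top")
o=telemetry.get_obs();p=o["tool_pos"];print(p,o["tool_rot"],o["grip_width"])
q=proj("side",p);x,y=int(q[0]),int(q[1]);print(q)
cv2.imwrite("pics/g3.png",cv2.resize(S[y-30:y+40,x-40:x+40],None,fx=8,fy=8,interpolation=cv2.INTER_CUBIC));print(x,y)
E
```

```text
[ 0.61384078 -0.04728672  0.15419265] [1.79977606e+02 1.16780767e-01 1.16315593e-01] 0.018068121543517054
[308.87934073 194.01862395]
308 194
```

View pics/g3.png

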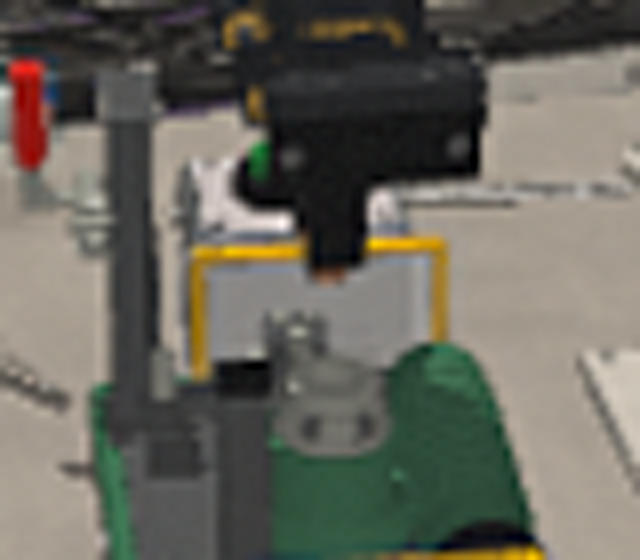

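>>> {"method": "arm_command", "body": {"series": "2.2 0.7 0 0 255;0 0 20 0 255;0 0 15 0 255;0 0 7 0 255;0 0 3 0 255;0 0 2 0 255;0 0 2 0 255;0 0 2 0 255;0 0 2 0 255;0 0 0 0 255;0 0 0 0 255"}}

```text
time_s: 5.9
tool_pos: [0.6175, -0.047, 0.1028]
tool_rot: [-180.0, -0.0, 0.1]
force: [-2.1, 1.8, 0.4]
grip_width: 0.0183
grasp_force: 15.0
```

>>> {"method": "arm_command", "body": {"series": "0 0 1.5 0 255;0 0 1 0 255;0 0 1 0 255;0 0 0 0 255;0 0 0 0 255;0 0 0 0 255"}}

```text
time_s: 6.4
tool_pos: [0.6175, -0.0468, 0.0997]
tool_rot: [-180.0, 0.0, 0.1]
force: [-4.5, 3.7, 8.5]
grip_width: 0.0181
grasp_force: 15.0
```

>>> {"method": "arm_command", "body": {"series": "-1 -0.7 0 0 255;-0.5 -0.5 0 0 255;0 0 0 0 255;0 0 0 0 255;0 0 0 0 255"}}

```text
time_s: 6.82
tool_pos: [0.6172, -0.0468, 0.0998]
tool_rot: [180.0, -0.2, 0.1]
force: [-1.9, 2.0, 6.7]
grip_width: 0.0181
grasp_force: 15.0
```

>>> {"method": "arm_command", "body": {"series": "0 0 0 0 185;0 0 0 0 170;0 0 0 0 150;0 0 0 0 130;0 0 0 0 130;0 0 0 0 130;0 0 -25 0 130;0 0 -41 0 130;0 0 -41 0 130;0 0 -41 0 130;-40 0 0 0 130;-40 0 0 0 130;-40 0 0 0 130;-40 0 0 0 130;0 0 0 0 130"}}

```text
time_s: 8.07
tool_pos: [0.4488, -0.0475, 0.2459]
tool_rot: [179.7, 0.3, -0.0]
force: [0.7, 0.7, -0.7]
grip_width: 0.0428
grasp_force: 0.0
```

```bash
python3 - <<'E'
from h import *
S=cams.read_camera("side");T=cams.read_camera("top");cv2.imwrite("pics/s4.png",S);cv2.imwrite("pics/t4.png",T)
o=telemetry.get_obs();p=o["tool_pos"];print(p)
can=np.zeros((400,800,3),np.uint8)
can[:,:400]=cv2.resize(S[190:230,290:330],None,fx=10,fy=10,interpolation=cv2.INTER_CUBIC)
can[:,400:]=cv2.resize(T[175:215,245:285],None,fx=10,fy=10,interpolation=cv2.INTER_CUBIC)
cv2.imwrite("pics/g4.png",can)
for n,im in(("side",S),("top",T)):
    q=proj(n,[.616,-.0475,.102]);x,y=q.astype(int);h=cv2.cvtColor(im[y-9:y+9,x-9:x+9],cv2.COLOR_BGR2HSV).astype(int)
    m=((h[...,0]<14)|(h[...,0]>172))&(h[...,1]>75);yy,xx=np.nonzero(m);print(n,len(xx),xx.mean()+x-9,yy.mean()+y-9,q)
    if n=="side":b=(xx.mean()+x-9,yy.mean()+y-9)
    else:a=(xx.mean()+x-9,yy.mean()+y-9)
print(tri(a,b))
E
```

```text
[ 0.45511304 -0.04761392  0.24716977]
side 34 309.1764705882353 208.85294117647058 [309.5452629 209.1679147]
top 0 nan nan [263.59770861 194.36802188]
 ** On entry to DLASCL parameter number  4 had an illegal value
 ** On entry to DLASCL parameter number  4 had an illegal value
 ** On entry to DLASCL parameter number  4 had an illegal value
 ** On entry to DLASCL parameter number  4 had an illegal value
 ** On entry to DLASCL parameter number  5 had an illegal value
 ** On entry to DLASCL parameter number  4 had an illegal value<stdin>:10: RuntimeWarning: Mean of empty slice.
  ret = ret.dtype.type(ret / rcount)
<stdin>:12: RuntimeWarning: Mean of empty slice.
Traceback (most recent call last):
  File "h.py", line 13, in tri
    k=np.linalg.lstsq(np.c_[d,-e],b-a,rcond=None)[0];p=a+k[0]*d;q=b+k[1]*e
      ~~~~~~~~~~~~~~~^^^^^^^^^^^^^^^^^^^^^^^^^^^^
numpy.linalg.LinAlgError: SVD did not converge in Linear Least Squares
```

View pics/g4.png

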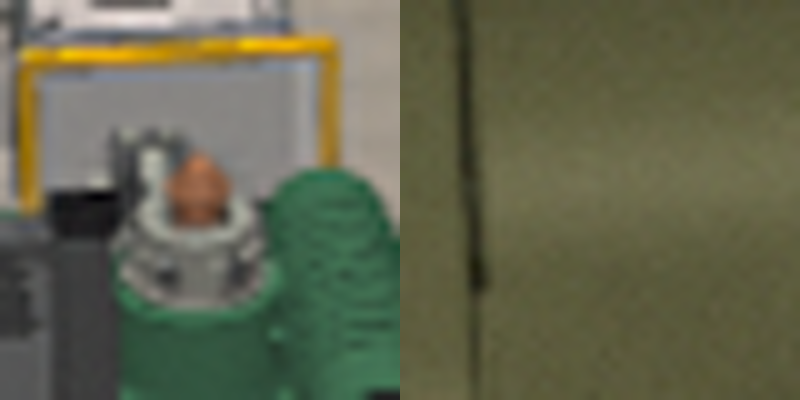

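Tip stands upright in the collet (side view, copper at (309,209)). Next, go to the door handle.

>>> {"method": "arm_command", "body": {"series": "6 29 0 0 130;6 29 0 0 130;6 29 0 0 130;6 29 0 0 130;6 29 0 0 130;6 29 0 0 130;6 29 0 0 130;6 29 0 0 130;6 29 0 0 130;6 29 0 0 130;0 0 0 -0.061 130;0 0 0 0 130;0 0 0 0 130;0 0 0 0 130"}}

```text
time_s: 9.33
tool_pos: [0.5176, -0.3357, 0.2461]
tool_rot: [-179.9, -0.0, 3.6]
force: [-0.1, -0.1, 0.1]
grip_width: 0.0423
grasp_force: 0.0
```

```bash
python3 - <<'E'
from h import *
np.set_printoptions(precision=4,suppress=True)
S=cams.read_camera("side");o=telemetry.get_obs();print(o["tool_pos"],o["tool_rot"])
T=cv2.imread("pics/t4.png");S0=cv2.imread("pics/s4.png")
def ymask(im,x0,y0,x1,y1):
    h=cv2.cvtColor(im[y0:y1,x0:x1],cv2.COLOR_BGR2HSV).astype(int)
    return ((h[...,0]>18)&(h[...,0]<32)&(h[...,1]>160)&(h[...,2]>100))
T0=cv2.imread("pics/top0.png")
m=ymask(T0,360,170,405,255)
yy,xx=np.nonzero(m);print("yellow top bbox",xx.min()+360,xx.max()+360,yy.min()+170,yy.max()+170)
# black handle bar in top
g=cv2.cvtColor(T0,cv2.COLOR_BGR2GRAY)[180:230,378:402];mb=(g<45).astype(np.uint8)
n,l,st,ce=cv2.connectedComponentsWithStats(mb);k=1+st[1:,4].argmax();print(st[k],ce[k]+[378,180])
ys,xs=np.nonzero(l==k);r=cv2.minAreaRect(np.c_[xs+378,ys+180].astype(np.float32));bp=cv2.boxPoints(r)
print(r)
print("box on z=.18",np.array([plane("top",*b,.18)[:2] for b in bp]))
b=bp[np.argsort(bp[:,1])];A=plane("top",*b[:2].mean(0),.178);B=plane("top",*b[2:].mean(0),.178);print("bar ends",A,B,"yaw",np.degrees(np.arctan2(A[1]-B[1],A[0]-B[0])),"mid",(A+B)/2)
# side handle in s0
g=cv2.cvtColor(S0,cv2.COLOR_BGR2GRAY)[240:265,268:312];mb=g<45
for row in mb: print("".join(".#"[int(v)] for v in row))
print("pred handle ends side",[proj("side",[.515+d,-.338+d*.06,.173]) for d in(.034,-.034)])
a=plane("top",*tc(608,165),.02);c=plane("top",*tc(650,305),.02);print("stand yaw",np.degrees(np.arctan2(a[1]-c[1],a[0]-c[0])))
E
```

```text
[ 0.5175 -0.3357  0.2465] [-179.9724   -0.0224    3.6694]
yellow top bbox 370 397 182 243
[  3   9  16  34 196] [389.3776 204.7296]
((389.113525390625, 205.61892700195312), (33.011138916015625, 8.087361335754395), 72.89727020263672)
box on z=.18 [[ 0.5489 -0.3242]
 [ 0.5514 -0.344 ]
 [ 0.4707 -0.348 ]
 [ 0.4684 -0.3286]]
bar ends [ 0.5507 -0.3347  0.178 ] [ 0.4699 -0.3389  0.178 ] yaw 2.9693609758248942 mid [ 0.5103 -0.3368  0.178 ]
............................................
............................................
............................................
............................................
............................................
..........................###########.......
...................##################.......
..............#######################.......
........#############################.......
.......##############################.......
.......##############################.......
.......######################....####.......
.......###############............###.......
.......#########..................####......
.......####......................#####......
.......####......................#####......
.......####......................######.....
.......####.....................#######.....
.......####.....................#######.....
.......####.....................###.........
.....########...............................
.....########...............................
......#######...............................
............................................
............................................
pred handle ends side [array([303.3317, 246.3866]), array([275.0232, 250.1444])]
stand yaw 3.380559135589022
```

>>> {"method": "arm_command", "body": {"series": "-2 1 0 0 130;0 0 30 0 130;0 0 30 0 130;0 0 20 0 130;0 0 12 0 130;0 0 0 0 130;0 0 0 0 130;0 0 0 0 190;0 0 0 0 220;0 0 0 0 255;0 0 0 0 255;0 0 0 0 255;0 0 0 0 255;0 0 0 0 255", "squeeze": 40}}

```text
time_s: 10.55
tool_pos: [0.5147, -0.3384, 0.1549]
tool_rot: [180.0, -0.0, 3.6]
force: [-0.3, -0.5, 1.1]
grip_width: 0.0116
grasp_force: 40.0
```

>>> {"method": "arm_command", "body": {"series": "0 0 -5 0 255;0 0 -15 0 255;0 0 -20 0 255;0 0 -20 0 255;0 0 -20 0 255;0 0 -5 0 255;0 0 0 0 255;0 0 0 0 255;0 0 0 0 255", "squeeze": 55}}

```text
time_s: 11.3
tool_pos: [0.5136, -0.3376, 0.2375]
tool_rot: [-179.9, 0.2, 3.6]
force: [0.6, 0.1, -4.1]
grip_width: 0.0116
grasp_force: 54.9
```

```bash
python3 - <<'E'
from h import *
np.set_printoptions(precision=4,suppress=True)
S=cams.read_camera("side");T=cams.read_camera("top");cv2.imwrite("pics/s5.png",S);cv2.imwrite("pics/t5.png",T)
o=telemetry.get_obs();p=o["tool_pos"];print(p,o["tool_rot"],o["force"],o["grip_width"])
# predicted knuckle points given handle = TCP + 19mm up
y=np.radians(o["tool_rot"][2]);hx=-np.array([np.cos(y),np.sin(y),0]);h=p+[0,0,.019]
for dz in(-.04,-.06,-.13,-.15): 
    k=h-.082*hx+[0,0,dz];print(k,proj("top",k),proj("side",k))
a=S[215:290,250:325];b=T[175:250,355:430]
can=np.zeros((600,800,3),np.uint8);can[:,:600-200]=cv2.resize(a,(400,600)) if 0 else 0
can=np.hstack([cv2.resize(a[:, :],(400,400),interpolation=cv2.INTER_CUBIC),cv2.resize(b,(400,400),interpolation=cv2.INTER_CUBIC)])
cv2.imwrite("pics/g5.png",can)
# side right edge profile of non-background: print grey rows around knuckle
k=h-.082*hx+[0,0,-.05];q=proj("side",k);x,yv=q.astype(int)
g=cv2.cvtColor(S,cv2.COLOR_BGR2GRAY);print(x,yv);print(g[yv-10:yv+10,x-10:x+12])
E
```

```text
[ 0.5138 -0.3376  0.2377] [-179.8931    0.1379    3.6045] [-0.0402  0.1883 -3.1819] 0.011323951389304657
[ 0.5956 -0.3325  0.2167] [382.2087 167.188 ] [322.6695 228.3196]
[ 0.5956 -0.3325  0.1967] [380.561  170.1203] [322.5126 235.4376]
[ 0.5956 -0.3325  0.1267] [375.1925 179.6743] [321.9865 259.308 ]
[ 0.5956 -0.3325  0.1067] [373.7631 182.2183] [321.8424 265.8453]
322 231
[[100  93  87  72  64  59  64  73  78  86  86  82  94  96  98  95  91  87
   76  64 119 163]
 [ 69  69  68  67  65  72  68  71  77  80  88  87  85  75  76  70  69  79
   86  70  97 156]
 [ 72  73  70  70  65  94  84  70  69  81  85  82  92  96  91  93  93  91
   84  75  78 156]
 [ 73  71  70  68  65  56  64  70  78  80  86  85  82  75  82  92  93  92
   80  77  63 146]
 [ 65  65  60  68  67  53  58  69  71  79  82  82  95 101 100 101 101  95
   93  85  70  98]
 [110 113 106 120 121  82  54  66  72  74  82  89  91  95  98 100  98  97
   94  88  76  75]
 [162 170 168 177 184 127  60  61  75  96 109 114 116 114 100  99 100 100
   98  93  84  59]
 [102 102  98 152 174 132  79  72 110 139 147 147 156 151 118  92  93  9
[... 437 characters left out ...]
8 110 110 108  97 115 126 128
  122 145 158 146]
 [115 125 124 125 124 118 114 113 103 102 110 111 110 105 105 167 182 177
  163 152 146 139]
 [126 125 124 124 124 117 113 111 104 107 109 111 109 104  94 113 125 126
  124 130 124 120]
 [124 123 124 123 125 115 112 111 104 105 110 110 109 104  96 113 120 119
  120 119 119 123]
 [119 125 123 122 122 118 122 121 112 107 109 109 109 103 106 117 122 120
  120 120 121 123]
 [120 122 122 121 123 123 135 140 135 122 112 115 115 110 117 120 120 120
  120 121 120 123]
 [117 121 121 122 122 123 134 137 138 134 124 119 121 123 120 121 121 120
  120 120 118 122]
 [119 123 122 123 121 122 134 136 136 137 129 121 120 119 120 119 120 119
  121 119 119 118]]
```

```bash
python3 - <<'E'
from h import *
np.set_printoptions(precision=1,suppress=True,linewidth=250)
for z in(.164,.144,.134,.124,.104,.094,.074,.054,.03): print(z,proj("side",[.541,-.128,z]),proj("top",[.541,-.128,z]))
g=cv2.cvtColor(cv2.imread("pics/s4.png"),cv2.COLOR_BGR2GRAY);print(g[204:250,280:304])
print("top");g=cv2.cvtColor(cv2.imread("pics/top0.png"),cv2.COLOR_BGR2GRAY);print(g[196:228,293:308])
E
```

```text
0.164 [288.2 206.7] [300.9 210.1]
0.144 [288.3 212.9] [300.6 212.3]
0.134 [288.4 215.9] [300.4 213.4]
0.124 [288.5 218.9] [300.3 214.4]
0.104 [288.6 224.9] [300.  216.5]
0.094 [288.7 227.9] [299.8 217.5]
0.074 [288.8 233.7] [299.5 219.4]
0.054 [289.  239.4] [299.3 221.3]
0.03 [289.1 246.2] [298.9 223.5]
[[167 129  75 ...  87  99  94]
 [166 127  71 ...  89  79  79]
 [168 127  72 ...  82  75  72]
 ...
 [ 62  56  42 ...  30  30  27]
 [ 25  24  27 ...  27  25  20]
 [ 32  34  31 ...  25  28  25]]
top
[[ 79  79  78  78  78  70  74  64  68  70  77  78  77  77  94]
 [ 79  78  70  61  65  47  46  38  38  48  77  74  73  72  97]
 [ 78  73  39  26  30  24  29  30  30  36  69  78  76  69  95]
 [ 74  73  29  22  29  26  24  26  29  33  58  76  76  78  99]
 [ 77  76  34  23  23  31  30  31  25  28  48  76  77  78  96]
 [ 79  75  31  26  24  28  35  33  21  28  45  76  82  82  94]
 [ 77  74  28  34  30  24  36  31  23  26  43  77  76  80  91]
 [ 78  73  23  31  29  26  29  33  25  30  46  79  81  80  80]
 [ 77  76  31  21  29  28  28  29  31  29  58  79  77  80  77]
 [ 80  69  33  30  38  58  56  6
[... 717 characters left out ...]
7  79]
 [ 78  75  68  57  79  77  50  50  42  40  50  58  64  76  75]
 [ 79  74  68  63  80  73  54  55  49  46  47  46  52  79  78]
 [ 78  71  68  60  83  79  90  80  51  49  45  47  52  80  77]
 [ 78  81  79  74  78  88 105  93  53  48  46  51  65  77  77]
 [ 80  79  75  76  77  83  88  84  65  57  46  51  73  79  76]
 [ 79  77  76  68  75  77  80  79  71  65  63  67  76  76  75]
 [ 77  78  78  65  69  76  76  73  67  57  78  79  80  76  76]
 [ 78  80  80  76  51  68  61  63  50  53  81  78  80  79  78]
 [ 78  79  80  80  68  62  39  42  56  62  77  81  81  91  82]
 [ 81  76  77  81  85  88  76  77  83  81  81  85  86  98  97]
 [ 91  85  80  84  87 101 100  95  97 100  97  95  92  93  94]]
```

```bash
python3 - <<'E'
import cv2
g=cv2.cvtColor(cv2.imread("pics/side0.png"),cv2.COLOR_BGR2GRAY)
for y in range(200,250): print(y,*("%3d"%v for v in g[y,281:304]))
E
```

```text
200 119  62  61  65  64  45  45 149 173 132  97 121 115 130 138 138 137 137 137 137 137 136 138
201 117  62  61  64  65  46  47 148 174 134  88 116 117 130 139 136 136 138 136 138 138 136 138
202 119  66  61  63  66  45  51 147 172 133  84 115 119 131 139 138 136 137 137 139 132 143 141
203 131  76  59  64  65  44  58 149 169 132  81 116 121 131 139 137 137 137 140 136 104 144 136
204 133  76  59  64  65  47  57 150 170 139  86 113 125 135 139 137 137 138 140 122  90 103  97
205 130  74  60  65  65  44  52 152 170 168 109 112 125 134 137 137 138 137 139 125  92  80  81
206 131  74  59  65  66  43  48 147 170 170 109 111 127 135 138 139 137 134 136 124  83  78  74
207 132  74  58  62  63  51  83 139 157 167 110 114 128 136 142 142 142 142 154 142  86  67  65
208 128  74  60  63  62  59 119 127 117 155 109 112 130 131 134 134 129 127 154 143  80  54  53
209 128  72  60  64  61  67 114 121 122 160 122 120 135  99  53  44  44  32  16  16  24  56  53
210 131  74  60  62  61  73 109 118 109 146 146 133 132  85  30  22  28  29  29  26  32  54  68
211 121  70  61  64  61  72 108 117 102 102 
[... 2999 characters left out ...]
  61  57 119 130 135 139 140
243 169 109  81 103 107  91  83  80  78  80  89  94  97  88  68  61  63  61 123 135 137 132 133
244 170 106  81 104 107  99  92  88  87  85  87  88  66  50  48  56  60  59 113 128 110  78  67
245 173 112  87 105 110  96  85  65  50  49  51  52  46  44  37  39  35  35  23  20  21  28  27
246 164 105  80 100 105  69  32  35  39  38  31  31  30  30  31  31  32  32  30  32  31  35  33
247  87  55  36  30  22  27  29  33  33  35  31  32  31  32  34  33  30  33  33  32  32  30  26
248  22  27  29  31  33  33  35  33  33  32  35  32  33  33  30  30  29  28  25  24  24  25  24
249  32  32  29  33  34  31  32  32  24  31  27  25  26  22  22  22  22  26  25  22  20  24  23
```

>>> {"method": "arm_command", "body": {"series": "-6 -24 0 0.024 255;-6 -24 0 0.024 255;-6 -24 0 0.024 255;-6 -24 0 0.024 255;-6 -24 0 0.024 255;0 0 0 0 255;0 0 0 0 255"}}

```text
time_s: 11.98
tool_pos: [0.4826, -0.2169, 0.2392]
tool_rot: [180.0, 0.0, -3.1]
force: [0.2, -0.5, -4.0]
grip_width: 0.0116
grasp_force: 54.9
```

>>> {"method": "arm_command", "body": {"series": "-10 -20 0 0 255;-10 -20 0 0 255;-8.5 -20 0 0 255;0 0 12 0 255;0 0 11 0 255;0 0 0 0 255;0 0 0 0 255;0 0 0 0 255;0 0 0 0 255"}}

```text
time_s: 12.73
tool_pos: [0.4581, -0.1579, 0.2167]
tool_rot: [-180.0, -0.0, -3.3]
force: [-0.5, 0.9, -3.4]
grip_width: 0.0114
grasp_force: 54.9
```

```bash
python3 - <<'E'
from h import *
S=cams.read_camera("side");T=cams.read_camera("top");cv2.imwrite("pics/s6.png",S);cv2.imwrite("pics/t6.png",T)
o=telemetry.get_obs();p=o["tool_pos"];print(p,o["tool_rot"],o["force"],o["grip_width"])
y=np.radians(o["tool_rot"][2]);hx=-np.array([np.cos(y),np.sin(y),0]);h=p+[0,0,.019]
for dz in(-.04,-.06,-.13,-.15):
    k=h-.082*hx+[0,0,dz];print(k,proj("top",k),proj("side",k))
g=cv2.cvtColor(S,cv2.COLOR_BGR2GRAY)
for r in range(205,252): print(r,*("%3d"%v for v in g[r,278:300]))
q=proj("top",h-.082*hx+[0,0,-.04]);print(T[int(q[1])-6:int(q[1])+10:3,int(q[0])-6:int(q[0])+7:3].tolist())
E
```

```text
[ 0.45812355 -0.15759436  0.21688347] [ 1.79997092e+02 -3.38935453e-02 -3.31562549e+00] [ 0.10322059  0.2641176  -2.69619468] 0.01125964320374265
[ 0.53998629 -0.16233694  0.19588347] [315.81524496 204.32930822] [289.29732402 202.73972688]
[ 0.53998629 -0.16233694  0.17588347] [315.24300877 206.66636006] [289.44075524 209.1806444 ]
[ 0.53998629 -0.16233694  0.10588347] [313.37897492 214.27920216] [289.92430966 230.89512179]
[ 0.53998629 -0.16233694  0.08588347] [312.88274114 216.30585497] [290.05743024 236.87302976]
205 120 119 118 116 112 102 105 117 115 103 106 108 110 105  94 100 129 136 135 135 134 137
206 117 119 119 117 115 120 111 111 106  99 104 110 109 108  95 102 129 136 136 134 132 134
207 129 121 125 125 124 125 116 112 107  99 104 110 111 107  96 102 132 142 141 139 140 151
208 161 137 126 124 124 122 115 112 106  99 104 110 110 108  95 106 127 133 131 126 125 151
209 158 135 127 122 121 124 117 117 107  99 105 110 109 107  95 110  90  54  41  42  29  14
210 158 135 125 122 123 123 116 114  99  98 106 111 111 109  94 109  77  32  22  27  26  28
211 159 134 123 121 121 12
[... 3503 characters left out ...]
02 103  96  85  86  87  70  61  62  63  62  74  80  79 128
250 139 139 138 105  78  72  90 102 101  99  88  85  83  85  88  87  89  89  87  86  78 127
251  82  82  83  85  92  72  81  92 102  92  80  78  78  77  81  79  88  88  87  90  80 125
[[[40, 87, 108], [42, 67, 67], [77, 111, 111], [72, 104, 105], [70, 102, 104]], [[33, 30, 31], [38, 59, 59], [80, 112, 113], [78, 111, 112], [78, 109, 113]], [[19, 25, 23], [33, 48, 50], [76, 108, 112], [79, 112, 112], [79, 109, 111]], [[22, 23, 25], [28, 48, 47], [73, 101, 104], [75, 105, 107], [68, 101, 102]], [[19, 17, 20], [30, 48, 48], [65, 95, 96], [63, 94, 94], [61, 90, 91]], [[18, 15, 19], [44, 63, 64], [59, 90, 91], [58, 87, 89], [54, 79, 79]]]
```

>>> {"method": "arm_command", "body": {"series": "-0.3 -10 0 0 255;-0.3 -10 0 0 255;-0.3 -10 0 0 255;-0.1 -4.3 0 0 255;0 0 0 0 255;0 0 0 0 255;0 0 0 0 255;0 0 0 0 255"}}

```text
time_s: 13.5
tool_pos: [0.4586, -0.1233, 0.2165]
tool_rot: [180.0, 0.0, -3.3]
force: [0.9, -0.3, -2.2]
grip_width: 0.011
grasp_force: 54.9
```

```bash
cat > k.py <<'E'
from h import *
import sys
S=cams.read_camera("side")
o=telemetry.get_obs();p=o["tool_pos"];print(p,o["tool_rot"],o["force"],o["wrist_torque"],o["grip_width"])
y=np.radians(o["tool_rot"][2]);hx=-np.array([np.cos(y),np.sin(y),0]);h=p+[0,0,.019]
for dz in(-.04,-.06,-.13,-.15):
    k=h-.082*hx+[0,0,dz];print(k.round(4),proj("side",k).round(1))
g=cv2.cvtColor(S,cv2.COLOR_BGR2GRAY)
for r in range(200,244): print(r,*("%3d"%v for v in g[r,281:298]))
E
python3 k.py
```

```text
[ 0.45864302 -0.12332271  0.21651966] [ 1.79988251e+02  1.66996427e-03 -3.32822699e+00] [ 0.06714583  0.45400664 -3.06474348] [ 0.02462099  0.07121781 -0.02050904] 0.011359624597795732
[ 0.5405 -0.1281  0.1955] [287.8 196.8]
[ 0.5405 -0.1281  0.1755] [287.9 203.1]
[ 0.5405 -0.1281  0.1055] [288.4 224.5]
[ 0.5405 -0.1281  0.0855] [288.6 230.4]
200 117 124 105 105 103 101 106 110 107  99  87 116 113 128 136 134 134
201 124 126 106 105 102 103 107 110 110 100  86 116 113 127 136 135 132
202 123 125 107 107 104 103 108 109 107 101  87 116 116 127 134 135 133
203 124 125 108 106 102 104 109 109 106 100  85 115 118 128 135 133 132
204 123 125 106  91  87 100 106 112 111 105  82 113 123 131 135 133 135
205 121 128  94  55  56  75  85 124 142 137  92 111 123 131 134 135 133
206 123 126  97  61  60  41  40 145 169 169 108 111 123 131 135 135 133
207 124 128  97  62  60  47  70 133 153 163 108 110 124 133 139 139 138
208 121 128  96  64  59  59 108 120 113 151 107 110 127 128 130 132 126
209 122 130 100  63  60  62 109 119 120 156 119 118 133  96  51  44  40
210 125 130 100  63  57  65 101 114
[... 1712 characters left out ...]
  85  82  82 102  85  80  86  86  87  90  62  55  62
235 115 111 119 102  93  86  82 112 112  90  85  86  87  89  61  54  61
236 121 102  99 102  87  78  89 112 114  92  84  87  86  90  62  55  59
237 120  89  96 103  85  79  89 108 113  94  84  84  86  89  61  54  60
238 115  83  97 105  91  83  89 107 115  91  85  78  83  91  64  56  58
239 108  79  92 103  85  80  87 107 111  75  73  82  84  83  72  62  60
240 126  85  90 102  91  78  70  86  82  62  52  50  50  51  51  57  59
241 144  90  84 103  92  67  51  49  51  55  60  62  62  61  56  59  59
242 148  98  86 101 106  93  68  61  61  59  69  73  77  76  58  57  56
243 158 102  81 103 105  88  80  78  76  78  87  92  94  88  65  58  62
```

>>> {"method": "arm_command", "body": {"series": "1.2 0 0 0 255;0 0 3 0 255;0 0 3 0 255;0 0 3 0 255;0 0 2 0 255;0 0 2 0 255;0 0 0 0 255;0 0 0 0 255;0 0 0 0 255"}}

```text
time_s: 14.3
tool_pos: [0.46, -0.1228, 0.2037]
tool_rot: [180.0, -0.0, -3.3]
force: [0.5, 0.9, -1.8]
grip_width: 0.0115
grasp_force: 54.9
```

>>> {"method": "arm_command", "body": {"series": "0 0 2 0 255;0 0 2 0 255;0 0 0 0 255;0 0 0 0 255;0 0 0 0 255"}}

```text
time_s: 14.72
tool_pos: [0.4598, -0.1226, 0.1995]
tool_rot: [-180.0, 0.0, -3.3]
force: [-1.5, 1.2, -2.0]
grip_width: 0.0117
grasp_force: 54.9
```

>>> {"method": "arm_command", "body": {"series": "0 0 2 0 255;0 0 2 0 255;0 0 0 0 255;0 0 0 0 255;0 0 0 0 255"}}

```text
time_s: 15.13
tool_pos: [0.4596, -0.1227, 0.1951]
tool_rot: [-180.0, 0.0, -3.3]
force: [-1.9, 1.7, -3.0]
grip_width: 0.0115
grasp_force: 54.9
```

>>> {"method": "arm_command", "body": {"series": "-0.5 -0.5 2 0 255;0 0 2 0 255;0 0 2 0 255;0 0 0 0 255;0 0 0 0 255;0 0 0 0 255"}}

```text
time_s: 15.63
tool_pos: [0.4595, -0.1223, 0.1893]
tool_rot: [-180.0, -0.0, -3.3]
force: [-1.8, 0.9, -4.1]
grip_width: 0.0113
grasp_force: 54.9
```

>>> {"method": "arm_command", "body": {"series": "-0.3 -0.3 2 0 255;0 0 1.5 0 255;0 0 0 0 255;0 0 0 0 255;0 0 0 0 255"}}

```text
time_s: 16.05
tool_pos: [0.4592, -0.1221, 0.1862]
tool_rot: [180.0, -0.0, -3.3]
force: [-1.8, 0.1, -1.4]
grip_width: 0.0114
grasp_force: 54.9
```

>>> {"method": "arm_command", "body": {"series": "-0.3 0 1.5 0 255;0 0 1 0 255;0 0 0 0 255;0 0 0 0 255;0 0 0 0 255"}}

```text
time_s: 16.47
tool_pos: [0.4591, -0.1223, 0.1858]
tool_rot: [179.9, -0.0, -3.3]
force: [-6.3, 0.8, 12.8]
grip_width: 0.0113
grasp_force: 55.0
```

```bash
python3 k.py
```

```text
[ 0.45906488 -0.12236358  0.18577535] [ 1.79913327e+02 -4.15471974e-02 -3.28861411e+00] [-8.3382815   0.57404088 11.3496449 ] [0.4972021  1.57152848 0.07814282] 0.011216128169011037
[ 0.5409 -0.1271  0.1648] [288.1 206.3]
[ 0.5409 -0.1271  0.1448] [288.3 212.5]
[ 0.5409 -0.1271  0.0748] [288.8 233.3]
[ 0.5409 -0.1271  0.0548] [288.9 239. ]
200 115  60  60  63  64  43  45 145 169 129  95 118 114 127 137 135 136
201 115  61  59  63  64  46  44 147 171 130  87 116 114 128 137 135 133
202 118  62  59  63  63  44  46 145 169 131  80 113 115 128 135 133 134
203 127  84  63  60  63  44  57 146 168 129  81 112 119 129 135 135 134
204 110 106  84  59  62  40  52 145 164 136  85 111 121 131 136 134 134
205 106 111  89  60  59  80  87 138 145 162 111 109 123 131 134 135 134
206 127 135 101  66  76 139 144 129 123 149 125 120 123 132 135 135 134
207 119 124  99  91  94  89 102 105 100 125 133 132 123 134 139 139 140
208 112 109 106 114 106 101 106 100 100 127  95 114 126 130 131 131 126
209 116 121 113 112 103 100 106 109 109 103  84 116 135  98  51  42  41
210 124 125 115 112 108 102 105 111 11
[... 1709 characters left out ...]
 123 150 112 104  92  93  97  83  83  89  60  56  62
235 122 123 128 116 107 101  96 107 102  98 101  86  83  90  60  54  61
236 121 121 126 107 108 102  98 107 110 110 101  85  84  92  61  55  60
237 122 122 127 109 108 106 103 108 112 110 101  82  82  91  60  56  59
238 122 122 125 108 111 107 101 108 111 111 102  76  83  92  65  56  61
239 125 122 127 111 106 103 105 110 112 110 102  83  79  86  73  62  58
240 124 125 125 112  91  81  95 108 112 108  96  68  49  51  51  59  60
241 118 120 122 110  92  64  64  87  94  81  65  59  60  64  55  59  59
242 109 105 120 110 107  92  67  55  56  55  67  71  77  78  58  56  59
243 121 114 115 109 104  88  80  77  76  77  87  91  95  88  65  56  58
```

Both knuckles are seated: 11 N of support, and the tube ends are at the pin-foot rows 214/241. Release, rise and go to the door's right side with closed fingers.

>>> {"method": "arm_command", "body": {"series": "0 0 -0.7 0 255;0 0 0 0 215;0 0 0 0 180;0 0 0 0 150;0 0 0 0 130;0 0 0 0 130;0 0 -15 0 130;0 0 -20 0 130;0 0 -15 0 130;-1 20 0 0 200;-1 20 0 0 255;0 0 0 0 255;0 0 0 0 255;0 0 0 0 255;0 0 0 0 255;0 0 0 0 255;0 0 0 0 255", "squeeze": 20}}

```text
time_s: 17.93
tool_pos: [0.4547, -0.1611, 0.2342]
tool_rot: [180.0, 0.0, -3.2]
force: [0.0, 0.0, -0.7]
grip_width: 0.0021
grasp_force: 0.0
```

```bash
python3 k.py | sed -n '1p;6,22p;34,50p'
```

```text
[ 0.45469673 -0.16125382  0.23422336] [ 1.79994525e+02  1.71647055e-03 -3.22025418e+00] [-0.66590796 -0.04013047 -0.11966225] [ 0.03759245  0.0472329  -0.01533692] 0.0015535163327760218
200 117  60  60  62  64  43  44 146 169 129  94 119 112 128 135 134 135
201 115  61  60  61  62  43  44 147 170 131  87 115 113 127 136 135 132
202 116  63  60  61  63  46  47 145 168 130  81 112 116 128 136 135 134
203 133  78  58  62  64  41  57 146 167 127  80 112 118 129 135 134 133
204 160 100  54  59  61  38  58 142 165 137  85 110 123 132 135 134 135
205 182 123  54  53  69  77  94 132 157 166 107 109 122 131 135 134 134
206 166 120  70  73 102 135 133 126 148 158 103 110 124 132 136 136 133
207 117 111 123 125 126 117 113 124 132 146 101 113 124 133 139 141 140
208 122 126 157 124 135 141 135 143 142 114  77 114 128 129 131 131 126
209 120 108 108 104  96 100 105 103 102  91  90 120 135  96  51  43  43
210 123 118 113 104  98 103 108 109 106  94 123 132 129  85  31  21  28
211 124 119 114 106  99 105 110 110 106  96  95 101  96  69  35  26  31
212 121 120 118 117 105 105 109 111 106  96  85  8
[... 761 characters left out ...]
 142 160 111  97  89 112 107  81  83  91  59  56  61
235 122 125 128 110 102 100  98 101 100 106 102  83  84  89  60  55  62
236 121 123 126 114 111 102  99 107 111 108 102  84  85  89  61  55  60
237 122 122 125 108 107 104 102 107 111 110 102  82  84  91  61  54  61
238 122 121 124 110 110 105 104 109 111 108 101  75  81  92  65  57  60
239 123 125 126 114 107 103 103 108 111 110 104  87  81  83  71  63  59
240 122 121 125 117  95  78  93 106 109 107 100  69  50  51  53  57  58
241 122 123 123 113  92  65  58  83  83  76  64  61  62  62  56  58  59
242 116 114 121 110 108  90  69  55  58  57  66  71  75  76  59  57  59
243 119 116 117 113 109  89  80  77  77  78  86  90  96  89  64  57  59
```

>>> {"method": "arm_command", "body": {"series": "0 0 25 0 255;0 0 20 0 255;0 0 0 0 255;-1 -9 0 0 255;0 -9 0 0 255;-1.5 -10.4 0 0 255;-1.5 -10.4 0 0 255;1.2 -11 0 0 255;1.3 -11.1 0 0 255;4.4 -10.8 0 0 255;4.5 -10.9 0 0 255;7.6 -9.5 0 0 255;7.7 -9.6 0 0 255;0 0 0 0 255;0 0 0 0 255"}}

```text
time_s: 19.23
tool_pos: [0.4832, -0.0605, 0.1893]
tool_rot: [-180.0, 0.0, -3.2]
force: [-0.3, -0.6, -0.0]
grip_width: 0.0006
grasp_force: 0.0
```

>>> {"method": "arm_command", "body": {"series": "7 -4.8 0 0 255;7 -4.8 0 0 255;6.9 -4.9 0 0 255;5 -2 0 0 255;5 -2 0 0 255;5 -2 0 0 255;4 -1 0 0 255;3 -0.8 0 0 255;0 0 0 0 255;0 0 0 0 255;0 0 0 0 255"}}

```text
time_s: 20.15
tool_pos: [0.527, -0.0418, 0.1892]
tool_rot: [180.0, 0.0, -3.3]
force: [-0.4, -0.2, 0.2]
grip_width: 0.0006
grasp_force: 0.0
```

>>> {"method": "arm_command", "body": {"series": "1.5 0 0 0 255;1.5 0 0 0 255;1.5 0 0 0 255;1 0 0 0 255;0 0 0 0 255;0 0 0 0 255;0 0 0 0 255"}}

```text
time_s: 20.73
tool_pos: [0.5305, -0.042, 0.1893]
tool_rot: [180.0, 0.3, -3.3]
force: [-7.9, -0.1, 5.4]
grip_width: 0.0005
grasp_force: 3.8
```

```bash
python3 - <<'E'
from h import *
S=cams.read_camera("side");cv2.imwrite("pics/s7.png",S);o=telemetry.get_obs();print(o["tool_pos"],o["force"])
cv2.imwrite("pics/g7.png",cv2.resize(S[160:250,255:345],None,fx=6.6,fy=6.6,interpolation=cv2.INTER_CUBIC))
E
```

```text
[ 0.53053814 -0.04206172  0.18925694] [-7.55899347  1.07690001  4.08544266]
```

View pics/g7.png

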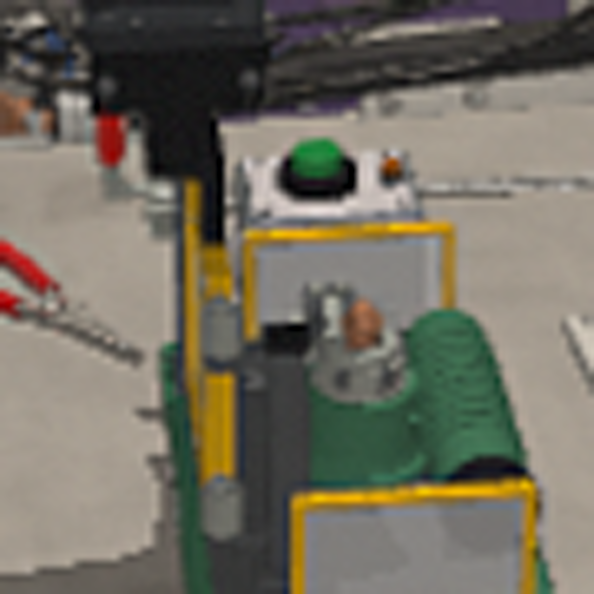

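The side view shows the door nearly edge-on: hinge stile at (215,300–480), far strip at (190,180–400), both knuckles on their pins. I'll check these against the predicted shut pose numerically.

```bash
python3 - <<'E'
from h import *
a=np.radians(-3.3);mx=np.array([np.cos(a),np.sin(a),0]);my=np.array([-np.sin(a),np.cos(a),0]);pin=np.array([.541,-.1275,0])
def crop(p): q=proj("side",p);return ((q-[255,160]+.5)*6.6).round(0)
for ang in(90,85,80,70):
    t=np.radians(ang);d=-np.cos(t)*mx+np.sin(t)*my;n=-np.sin(t)*mx-np.cos(t)*my
    print(ang,[(lab,*crop(pin+r*d+s*.006*n+[0,0,z])) for lab,r,s,z in(("hFt",.014,1,.17),("hFb",.014,1,.045),("hBt",.014,-1,.17),("fFt",.150,1,.17),("fFb",.150,1,.045))])
S=cv2.imread("pics/s7.png");h=cv2.cvtColor(S,cv2.COLOR_BGR2HSV).astype(int);m=(h[...,0]>18)&(h[...,0]<34)&(h[...,1]>150)&(h[...,2]>70)
for r in range(185,236,2): print(r,"".join(".#"[int(v)] for v in m[r,275:300]))
E
```

```text
90 [('hFt', np.float64(205.0), np.float64(283.0)), ('hFb', np.float64(212.0), np.float64(527.0)), ('hBt', np.float64(233.0), np.float64(281.0)), ('fFt', np.float64(184.0), np.float64(140.0)), ('fFb', np.float64(191.0), np.float64(370.0))]
85 [('hFt', np.float64(202.0), np.float64(284.0)), ('hFb', np.float64(209.0), np.float64(528.0)), ('hBt', np.float64(230.0), np.float64(281.0)), ('fFt', np.float64(156.0), np.float64(142.0)), ('fFb', np.float64(164.0), np.float64(373.0))]
80 [('hFt', np.float64(200.0), np.float64(285.0)), ('hFb', np.float64(207.0), np.float64(529.0)), ('hBt', np.float64(227.0), np.float64(281.0)), ('fFt', np.float64(128.0), np.float64(146.0)), ('fFb', np.float64(138.0), np.float64(377.0))]
70 [('hFt', np.float64(195.0), np.float64(287.0)), ('hFb', np.float64(202.0), np.float64(531.0)), ('hBt', np.float64(221.0), np.float64(281.0)), ('fFt', np.float64(75.0), np.float64(156.0)), ('fFb', np.float64(87.0), np.float64(388.0))]
185 .........................
187 ........##...............
189 ........##...............
191 ........##...............
193 ........##...............
195 ........##.......########
197 ........######...#.......
199 ........#..###...##......
201 ........#..####..#.......
203 ........##.####..#.......
205 ........##.......##......
207 ........##.......##......
209 ........##.......##......
211 ........##...............
213 ........##...............
215 ........##...............
217 ........##.#####.........
219 .........#.####..........
221 .........######..........
223 .........######..........
225 .........######..........
227 ..........#####..........
229 ..........#####..........
231 ..........######.........
233 .........................
235 ........................#
```

Door shut: the free edge matches the 90° prediction. Now the bolt.

>>> {"method": "arm_command", "body": {"series": "-5 0 0 0 255;-15 0 0 0 255;-10 0 -20 0 255;0 0 -30 0 255;0 -20 -11 0 255;0 -28 0 0 255;0 -28 0 0 255;0 -28 0 0 255;0 -28 0 0 255;0 -28 0 0 255;0 0 20 0 255;0 0 20 0 255;0 0 0 0 255;0 0 0 0 255"}}

```text
time_s: 21.95
tool_pos: [0.5114, 0.119, 0.2097]
tool_rot: [180.0, 0.1, -3.3]
force: [0.3, -0.3, 0.3]
grip_width: 0.0005
grasp_force: 0.0
```

```bash
python3 - <<'E'
from h import *
S=cams.read_camera("side");T=cams.read_camera("top");o=telemetry.get_obs();print(o["tool_pos"],o["tool_rot"])
h=cv2.cvtColor(S,cv2.COLOR_BGR2HSV).astype(int);m=(h[...,0]>18)&(h[...,0]<34)&(h[...,1]>150)&(h[...,2]>70)
for r in range(175,236,3): print(r,"".join(".#"[int(v)] for v in m[r,270:300]))
for n,im,b in(("side",S,(262,165,282,195)),("top",T,(212,225,230,245))):
    h=cv2.cvtColor(im[b[1]:b[3],b[0]:b[2]],cv2.COLOR_BGR2HSV).astype(int);m=((h[...,0]<8)|(h[...,0]>172))&(h[...,1]>150);yy,xx=np.nonzero(m)
    print(n,len(xx),(xx.min()+b[0],xx.max()+b[0],yy.min()+b[1],yy.max()+b[1],xx.mean()+b[0]) if len(xx) else 0)
for z in(.18,.162,.136):print(proj("side",[.515,.0735,z]))
E
```

```text
[0.51263506 0.11913455 0.21133335] [-1.79982562e+02 -1.02711258e-01 -3.33044851e+00]
175 ..............................
178 ..............................
181 ..............................
184 ..............................
187 ..........###.................
190 ..........####................
193 ..........#..#................
196 ..........#..#........#######.
199 ..........##..#####...#.......
202 ..........##...####...#.......
205 ..........##...#......##......
208 ..........##..........##......
211 ..........##..................
214 ..........##..................
217 ...........#....####..........
220 ...........##...####..........
223 ............##..####..........
226 .............#######..........
229 ..............######..........
232 ..............###.............
235 ...............#.............#
side 43 (np.int64(269), np.int64(273), np.int64(172), np.int64(184), np.float64(271.06976744186045))
top 8 (np.int64(219), np.int64(222), np.int64(233), np.int64(239), np.float64(220.25))
[271.20838418 171.38546303]
[271.43529368 176.53284624]
[271.75792675 183.85169405]
```

The door drifted back about 3° after I let go (far strip now at column 280 instead of 283). I'll push it shut again, hold it, and retreat gently.

>>> {"method": "arm_command", "body": {"series": "0 0 -20 0 255;0 20 -15 0 255;0 28 0 0 255;0 28 0 0 255;0 28 0 0 255;0 28 0 0 255;0 28 0 0 255;0 0 25 0 255;0 0 30 0 255;6 0 2 0 255;8 0 0 0 255;5 0 0 0 255;3 0 0 0 255;3 0 0 0 255;2 0 0 0 255;2 0 0 0 255;1 0 0 0 255;0 0 0 0 255;0 0 0 0 255;0 0 0 0 255"}}

```text
time_s: 23.72
tool_pos: [0.5304, -0.0416, 0.1888]
tool_rot: [180.0, 0.3, -3.3]
force: [-8.6, 0.4, 6.8]
grip_width: 0.0001
grasp_force: 4.5
```

```bash
cat > d.py <<'E'
from h import *
S=cams.read_camera("side");o=telemetry.get_obs();print(o["tool_pos"],o["force"])
h=cv2.cvtColor(S,cv2.COLOR_BGR2HSV).astype(int);m=(h[...,0]>18)&(h[...,0]<34)&(h[...,1]>150)&(h[...,2]>70)
for r in range(184,236,3): print(r,"".join(".#"[int(v)] for v in m[r,270:300]))
E
python3 d.py
```

```text
[ 0.53036033 -0.04163212  0.18877531] [-9.16807851  0.86559904  6.82137849]
184 ..............................
187 .............##...............
190 .............###..............
193 .............##...............
196 .............##.......#######.
199 .............######...#.......
202 .............##.####..#.......
205 .............##.......##......
208 .............##.......##......
211 .............##...............
214 .............##...............
217 ..............#.####..........
220 ..............#.####..........
223 ..............######..........
226 ...............#####..........
229 ...............######.........
232 ...............##.............
235 .............................#
```

>>> {"method": "arm_command", "body": {"series": "-1 0 0 0 255;-1 0 0 0 255;-1 0 0 0 255;-1 0 0 0 255;-1 0 0 0 255;-1 0 0 0 255;-2 0 0 0 255;-3 0 0 0 255;0 0 0 0 255"}}

```text
time_s: 24.52
tool_pos: [0.5212, -0.0414, 0.1882]
tool_rot: [180.0, 0.0, -3.3]
force: [-0.6, -0.7, -1.0]
grip_width: 0.0002
grasp_force: 0.0
```

```bash
python3 d.py
```

```text
[ 0.52146526 -0.04151357  0.18823859] [-0.36648588  0.1667879  -0.63398363]
184 ..............................
187 ............##................
190 ............###...............
193 ............##................
196 ............##........#######.
199 ............#..####...#.......
202 ............#...####..#.......
205 ............#.........##......
208 ............#.........##......
211 ............##................
214 ............##................
217 ............##..####..........
220 .............#..####..........
223 .............##.####..........
226 ..............######..........
229 ..............######..........
232 ...............##.............
235 .............................#
```

>>> {"method": "arm_command", "body": {"series": "-10 0 0 0 255;-10 0 0 0 255;0 0 -30 0 255;0 0 -30 0 255;0 -20 0 0 255;0 -28 0 0 255;0 -28 0 0 255;0 -28 0 0 255;0 -28 0 0 255;0 -28 0 0 255;0 0 20 0 255;0 0 20 0 255;0 0 0 0 255;0 0 0 0 255"}}

```text
time_s: 25.73
tool_pos: [0.5098, 0.119, 0.2076]
tool_rot: [180.0, 0.1, -3.3]
force: [0.9, 0.6, 0.7]
grip_width: 0.0007
grasp_force: 0.0
```

```bash
python3 d.py
```

```text
[0.51069655 0.11905932 0.20867775] [0.02497592 0.47154435 0.15561274]
184 ..............................
187 ............##................
190 ............###...............
193 ............###...............
196 ............##........#######.
199 ............#..####...##......
202 ............#...####..#.......
205 ............#.........##......
208 ............#.........##......
211 ............##................
214 ............##................
217 ............##..####..........
220 .............#..####..........
223 .............##.####..........
226 ..............######..........
229 ..............######..........
232 ...............##.............
235 .............................#
```

>>> {"method": "arm_command", "body": {"series": "0 0 20 0 255;0 0 15 0 255;0 0 8 0 255;0 0 0 0 255;0 8 0 0 255;0 8 0 0 255;0 6 0 0 255;0 4 0 0 255;0 4 0 0 255;0 4 0 0 255;0 4 0 0 255;0 4 0 0 255;0 0 0 0 255;0 0 0 0 255"}}

```text
time_s: 26.95
tool_pos: [0.5081, 0.0768, 0.165]
tool_rot: [179.9, 0.0, -3.3]
force: [0.2, 0.0, 0.4]
grip_width: 0.0005
grasp_force: 0.0
```

```bash
cat >> d.py <<'E'
b=(262,160,292,195);h=h[b[1]:b[3],b[0]:b[2]];m=((h[...,0]<8)|(h[...,0]>172))&(h[...,1]>150);yy,xx=np.nonzero(m)
print("knob",len(xx),xx.min()+b[0],xx.max()+b[0],yy.min()+b[1],yy.max()+b[1])
for y in(.0735,.0475):print([proj("side",[.515,y,z]).round(1) for z in(.18,.136)])
E
python3 d.py|sed -n '1,8p;19,30p'
```

```text
[0.50799751 0.07702615 0.16488933] [-0.46351542  0.70593958  0.24733535]
184 ..............................
187 ............##................
190 ............###...............
193 ............#.................
196 ............###.......#######.
199 ............#..####...##......
202 ............##..####..#.......
235 .............................#
knob 51 269 273 173 186
[array([271.2, 171.4]), array([271.8, 183.9])]
[array([272.1, 175. ]), array([272.6, 187.6])]
```

>>> {"method": "arm_command", "body": {"series": "0 3 0 0 255;0 3 0 0 255;0 2 0 0 255;0 2 0 0 255;0 0 0 0 255;0 0 0 0 255"}}

```text
time_s: 27.5
tool_pos: [0.5075, 0.0676, 0.165]
tool_rot: [180.0, 0.0, -3.3]
force: [-1.8, 1.7, -1.3]
grip_width: 0.0006
grasp_force: 0.9
```

```bash
python3 d.py|sed -n '1,8p;19,30p'
```

```text
[0.50752357 0.06757779 0.16499212] [-0.79735193  2.15939373 -1.24067675]
184 ..............................
187 ............##................
190 ............###...............
193 ............#.................
196 ............###.......#######.
199 ............#..####...#.......
202 ............##..####..#.......
235 .............................#
knob 51 269 273 174 187
[array([271.2, 171.4]), array([271.8, 183.9])]
[array([272.1, 175. ]), array([272.6, 187.6])]
```

>>> {"method": "arm_command", "body": {"series": "0 2 0 0 255;0 2 0 0 255;0 2 0 0 255;0 2 0 0 255;0 0 0 0 255;0 0 0 0 255"}}

```text
time_s: 28.05
tool_pos: [0.5074, 0.067, 0.1652]
tool_rot: [-179.4, -0.0, -3.0]
force: [0.5, 14.4, -3.7]
grip_width: 0.0005
grasp_force: 7.6
```

```bash
python3 d.py|sed -n '1,8p;19,30p'
```

```text
[0.5073608  0.06698733 0.16520969] [ 1.23917312 14.95847282 -3.59930087]
184 ..............................
187 ............##................
190 ............###...............
193 ............#.................
196 ............###.......#######.
199 ............#..####...##......
202 ............##..####..##......
235 .............................#
knob 51 269 273 174 187
[array([271.2, 171.4]), array([271.8, 183.9])]
[array([272.1, 175. ]), array([272.6, 187.6])]
```

```bash
python3 - <<'E'
from h import *
S=cams.read_camera("side")
for im in(cv2.imread("pics/side0.png"),cv2.imread("pics/s4.png"),S):
    b=im[165:194,264:279].astype(float);w=np.clip(b[...,2]-b[...,:2].max(2)-40,0,None);yy,xx=np.mgrid[165:194,264:279]
    print((w*yy).sum()/w.sum(),(w*xx).sum()/w.sum(),w.sum(), w.sum(1).round().astype(int).tolist())
E
```

```text
177.10701197165892 271.08624480820913 4093.0 [0, 0, 0, 0, 0, 0, 106, 560, 430, 270, 270, 270, 293, 276, 279, 300, 304, 302, 277, 156, 0, 0, 0, 0, 0, 0, 0, 0, 0]
177.09754224270353 271.08704557091653 3906.0 [0, 0, 0, 0, 0, 0, 100, 535, 416, 264, 255, 258, 275, 260, 264, 288, 290, 285, 269, 147, 0, 0, 0, 0, 0, 0, 0, 0, 0]
180.836881319851 271.56998403406067 3758.0 [0, 0, 0, 0, 0, 0, 0, 0, 0, 27, 272, 329, 316, 283, 269, 298, 285, 290, 289, 289, 277, 276, 227, 31, 0, 0, 0, 0, 0]
```

Bolt fully across: the knob shifted 3.7 px against 3.6 predicted for 26 mm. Now above the button.

>>> {"method": "arm_command", "body": {"series": "0 -10 0 0 255;0 -10 0 0 255;0 0 -25 0 255;0 0 -25 0 255;0 0 -20 0 255;23 -10 0 0 255;23 -10 0 0 255;23 -10 0 0 255;23 -10 0 0 255;22 -11 0 0 255;0 0 30 0 255;0 0 30 0 255;0 0 20 0 255;0 0 0 0 255;0 0 0 0 255;0 0 0 0 255"}}

```text
time_s: 29.48
tool_pos: [0.6264, 0.1237, 0.1569]
tool_rot: [180.0, -0.1, -3.3]
force: [0.3, 0.5, -0.1]
grip_width: 0.0005
grasp_force: 0.0
```

```bash
python3 d.py|sed -n '1,8p;19,20p'; python3 - <<'E'
from h import *
for z in(.1,.105,.11): print(z,plane("top",196.317,202.598,z),plane("side",302.54,183.757,z))
S=cams.read_camera("side");g=S[168:200,290:318].astype(int);m=(g[...,1]>g[...,2]+30)&(g[...,1]>g[...,0]+10)
for i,r in enumerate(m):print(168+i,"".join(".#"[int(v)] for v in r))
p=telemetry.get_obs()["tool_pos"];print(p,proj("side",p))
E
```

```text
[0.62664126 0.12398473 0.15739754] [-0.58489772  0.40108262  1.01316216]
184 ..............................
187 ............##................
190 ............###...............
193 ............#.................
196 ............###.......########
199 ............#..####...#.......
202 ............##..####..#.......
235 .............................#
knob 47 270 273 175 187
0.1 [0.6259537  0.12543394 0.1       ] [0.6232843  0.12638118 0.1       ]
0.105 [0.62434028 0.12482744 0.105     ] [0.62171028 0.11673656 0.105     ]
0.11 [0.62272686 0.12422094 0.11      ] [0.62013626 0.10709194 0.11      ]
168 ............................
169 ............................
170 ............................
171 ............................
172 ............................
173 ............................
174 ............................
175 ............................
176 ............................
177 ............................
178 ............................
179 ............................
180 ............................
181 ............###.............
182 ..........######............
183 ..........#######...........
184 .........########...........
185 .........########...........
186 ..........######............
187 ............................
188 ............................
189 ............................
190 ............................
191 ............................
192 ............................
193 ............................
194 ............................
195 ............................
196 ............................
197 ............................
198 ............................
199 ............................
[0.62663309 0.12408524 0.15750984] [303.58046843 168.43980406]
```

>>> {"method": "arm_command", "body": {"series": "-2 -1 15 0 255;0 0 15 0 255;0 0 10 0 255;0 0 5 0 255;0 0 2 0 255;0 0 0 0 255;0 0 0 0 255"}}

```text
time_s: 30.17
tool_pos: [0.624, 0.1252, 0.1091]
tool_rot: [-180.0, -0.1, -3.3]
force: [0.4, -0.3, -0.6]
grip_width: 0.0005
grasp_force: 0.0
```

>>> {"method": "arm_command", "body": {"series": "0 0 2 0 255;0 0 2 0 255;0 0 2 0 255;0 0 1 0 255;0 0 0 0 255;0 0 0 0 255"}}

```text
time_s: 30.67
tool_pos: [0.6243, 0.1253, 0.1025]
tool_rot: [-180.0, -0.1, -3.3]
force: [-0.2, 0.1, 6.6]
grip_width: 0.0007
grasp_force: 3.2
```

>>> {"method": "arm_command", "body": {"series": "0 0 2 0 255;0 0 2 0 255;0 0 2 0 255;0 0 0 0 255;0 0 0 0 255"}}

```text
time_s: 31.08
tool_pos: [0.6245, 0.1254, 0.102]
tool_rot: [179.9, -0.2, -3.3]
force: [-10.7, -3.3, 33.7]
grip_width: 0.0005
grasp_force: 16.7
```

>>> {"method": "arm_command", "body": {"series": "0 0 -4 0 255;0 0 -3 0 255;0 0 0 0 255;0 0 0 0 255"}}

```text
time_s: 31.42
tool_pos: [0.6242, 0.1253, 0.1029]
tool_rot: [-180.0, -0.1, -3.3]
force: [1.0, -0.2, 3.3]
grip_width: 0.0009
grasp_force: 2.3
```

>>> {"method": "arm_command", "body": {"series": "0 0 -1 0 255;0 0 -1 0 255;0 0 0 0 255;0 0 0 0 255"}}

```text
time_s: 31.75
tool_pos: [0.6238, 0.1252, 0.1042]
tool_rot: [-180.0, -0.0, -3.3]
force: [2.2, 1.1, 2.7]
grip_width: 0.0006
grasp_force: 1.9
```

The force falls gradually on the way up, like a spring, so the button was fully down at z≈0.102. Withdraw and verify.

>>> {"method": "arm_command", "body": {"series": "0 0 -10 0 255;0 0 -30 0 255;0 0 -40 0 255;0 0 -40 0 255;-40 0 -20 0 255;-40 0 0 0 255;-40 0 0 0 255;-40 0 0 0 255;0 0 0 0 255;0 0 0 0 255;0 0 0 0 255;0 0 0 0 255"}}

```text
time_s: 32.75
tool_pos: [0.4668, 0.1335, 0.2427]
tool_rot: [-180.0, 0.1, -3.3]
force: [0.5, 0.7, 0.2]
grip_width: 0.0003
grasp_force: 0.0
```

```bash
python3 d.py; python3 - <<'E'
from h import *
S=cams.read_camera("side")
for im in(cv2.imread("pics/s4.png"),S):
    g=im[168:200,290:318].astype(int);m=(g[...,1]>g[...,2]+30)&(g[...,1]>g[...,0]+10);yy,xx=np.nonzero(m);print("btn",len(yy),yy.mean()+168,yy.min()+168)
    b=im[165:194,264:279].astype(float);w=np.clip(b[...,2]-b[...,:2].max(2)-40,0,None);yy=np.mgrid[165:194,264:279][0];print("knob",(w*yy).sum()/w.sum())
    h=cv2.cvtColor(im[200:218,300:318],cv2.COLOR_BGR2HSV).astype(int);m=((h[...,0]<14)|(h[...,0]>172))&(h[...,1]>75);yy,xx=np.nonzero(m);print("tip",len(yy),xx.mean()+300,yy.mean()+200)
E
```

```text
[0.46697446 0.13370905 0.242519  ] [-0.32161226  0.06077502  0.40385123]
184 ..............................
187 ............##................
190 ............###...............
193 ............#.................
196 ............###.......#######.
199 ............#..####...##......
202 ............##..####..#.......
205 ............##........##......
208 ............##........##......
211 ............##................
214 ............##................
217 .............#..#####.........
220 .............##.####..........
223 .............#######..........
226 ..............######..........
229 ...............#####..........
232 ...............##.............
235 .............................#
knob 47 270 273 175 187
[array([271.2, 171.4]), array([271.8, 183.9])]
[array([272.1, 175. ]), array([272.6, 187.6])]
btn 40 183.5 181
knob 177.09754224270353
tip 34 309.1764705882353 208.85294117647058
btn 40 183.5 181
knob 180.96869851729818
tip 35 309.25714285714287 208.8857142857143
```

All consistent: the button is up, the bolt across, the tip unmoved and the door shut behind the bolt.

```bash
python3 -c "
from cell import env
print(env.sign_off())"
```

```text
the job is handed in; nothing more can be done
None
```

I handed the job in at about 33 s, with no verdict returned: the tip stands in the collet, the door is hung, shut (after a second push; it had swung back about 3° at first) and bolted, and the start button was pressed and has sprung back.

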